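# Sleeve the spice carousel and hold the red-lidded jar at the front

## Task

The spice carousel is going back together after a wash: lower the blue spacer sleeve over its centre post until it sits upright on the hub, without letting it drop, and let go of it. Then turn the carousel until the red-lidded jar, still standing in its cup, is right at the front, straight out from the post towards the counter's front edge (the robot's side), and finish with the gripper still closed on that jar, holding the turntable still so that I can set the upper tray on. Leave all the jars in their cups and everything else on the counter where it is.

Things in the scene. Friction and masses are not known exactly. Their poses are not given: they have to be found in the camera images.
- carousel: The spice carousel's fixed grey foot, 190 mm across, on the counter; it neither turns nor moves. Origin on the turning axis at counter height. Its axes are parallel to the world's: -x points squarely to the counter's front edge (the robot's side). The front jar place is 90 mm from the axis towards -x.
- post (a point): Centre of the top end of the round steel centre post: 16 mm in diameter, fixed to the foot, on the turning axis, its top 138 mm above the counter with a 3 mm bevel.
- turntable (a joint): Angle (rad) of the white turntable, a tray 244 mm across, its top 30 mm above the counter. 0 at the start, growing anticlockwise seen from above. It turns freely either way (some 0.5 N at a jar moves it), does not spring back and has no stops in the first turn.
- hub (a point): Centre of the flat top of the turntable's raised hub round the post, 48 mm across, 50 mm above the counter: the sleeve's seat. Round it, 60 degrees apart, six round cups (18 mm high, 49 mm inside) are fixed to the turntable with centres 90 mm from the axis; each holds one jar, loose with some 2 mm of play.
- sleeve_centre (a point): Centre, half-way up, of the loose blue plastic spacer sleeve: a plain tube 34 mm outside, 20 mm bore, 70 mm tall, about 60 g, standing upright on the counter to the left or the right of the carousel, z axis up. Both ends are alike. Seated on the hub its centre is 85 mm above the counter and the post stands 18 mm out of its top.
- red_jar_centre (a point): Centre, half-way up, of the spice jar with the red lid: glass jar 44 mm in diameter, 90 mm tall with its lid, about 0.12 kg, standing upright in one of the six cups; z axis up. The round lid, 42 mm in diameter, is the top 22 mm, its middle 34 mm above this point and 109 mm above the counter; it does not unscrew. The jar can spin in its cup. All other jars have black lids.
- jar_b_centre (a point): Centre, half-way up, of a like jar with a black lid, in another cup of the turntable.
- jar_c_centre (a point): Centre, half-way up, of a like jar with a black lid, in another cup of the turntable.
- jar_d_centre (a point): Centre, half-way up, of a like jar with a black lid, in another cup of the turntable.
- jar_e_centre (a point): Centre, half-way up, of a like jar with a black lid, in another cup of the turntable.
- jar_f_centre (a point): Centre, half-way up, of a like jar with a black lid, in another cup of the turntable.
- mug_a: Speckled cream ceramic mug, 80 mm across, 92 mm tall, handle out to 75 mm from its axis; origin under its centre. Stands to the side of the carousel opposite to the sleeve.
- mug_b: Speckled blue-grey ceramic mug of the same size, behind the carousel on the left; origin under its centre.
- plate: White enamel plate with a blue rim, 200 mm across, 20 mm tall, behind the carousel on the right; origin under its centre.
- caddy: Closed green tin caddy with brass lid, 83 mm across, 120 mm tall, far left; origin under its centre.
- upper_tray: The carousel's small blue upper tray, 120 mm across, 28 mm tall, lying on the counter behind the carousel until the cook sets it on the post later; origin under its centre.
Not all that is in view belongs to the job. Leave any green look-alike of the part that bears red_jar_centre alone.

How it is judged:
By the outcome, as a careful person would: the job done as asked, in the order asked, and still so for the second after the job is handed in, while the arm keeps its last pose, push and grip.
It also fails if it takes over 69 s, if anything falls off the work surface, if the arm or the gripper's body presses on something with over 40 N, if the wrist force passes 120 N, or if a joint passes its speed limit or range.

## Robot

A 6-joint arm with a two-finger parallel gripper is mounted at the origin on the work surface. World frame = base frame: x ahead of the robot, y to its left, z up, the work surface at z = 0. Lengths are in m, angles in rad, forces in N, time in s.
With the tool pointing down it reaches from about 0.325 to 0.9 m from the base axis. Payload 3.5 kg.
Tool frame: the origin (TCP) lies at the very end of the fingers, on their centre line; the grasp point (between the pads) lies 19 mm behind it (bot.grip_point_offset is the distance from the TCP to the grasp point, in m); z points along the fingers, y is the direction in which the jaws open and shut (so a half turn about z gives the same grasp; the last joint's range is limited). The gripper opens to 85 mm and grips with 20 to 120 N. Pads are 22 mm wide; open, the fingers measure 114 mm over their backs; the gripper's body (76 mm by 85 mm) begins 54 mm behind the grasp point. The pads swing forward as they close: fully open they stand 13 mm farther back than shut.
Start: joints at [1.245, 0.276, -0.026, 1.268, 0, 1.467], TCP at [0.138, 0.61, 0.205] pointing down, gripper open.
Joint ranges: [-3.12, 3.12], [-0.85, 1.88], [-1.08, 1.24], [-1.95, 2.15], [-1.57, 1.53], [-3.14, 3.14]. Speed limits (rad/s): [2.57, 2.57, 3.14, 3.14, 3.14, 3.14].

## Interface

Orientations are given as a unit quaternion [x, y, z, w].
In Python, from cell import bot gives the robot as it stands. The module is installed in compiled form; this text tells all that it offers.
- The arm moves only by the tool step_arm, never from a script. Its argument "deltas" is a list of rows, each a list of 7 numbers: the turn, a rotation vector about the tool's x, y, z in rad, then the shift along the tool's x, y, z in m, then the gripper command: -1 is fully open, 1 is shut, values between are in proportion. A call has exactly 5 rows; each row is the pose to reach, as a shift and turn from the pose measured when the call began, along the tool's axes at that moment; what a row does not reach only later rows make up. A row lasts 1/12 s, in which the tool goes at most 41.7 mm and 7.16 degrees, less where a joint would pass 70% of its speed; a pose out of reach is approached as far as the arm can. A call with a gripper value outside its range is refused whole. The fingers move at their own pace and stop on an object; "newtons" is the grip in N (left out, the last holds). Time passes only in rows, so rows that repeat a pose let the fingers close, or fill a call up. It gives the time, the measured TCP pose, the force and the opening at its end, in the units of the state.
- bot.get_state(): the state, without advancing time (a new reading comes with each control period).
- bot.get_image(name): name is "side" or "top"; returns a dict with "img" (400x640x3 uint8, red, green, blue), "camera_matrix" (3x3 intrinsics, pixels), "xyz" and "attitude" of the camera in the world. Camera axes: x right, y up, looking along -z (the intrinsics and any distortion apply to the point x, -y, -z); pixel columns grow to the right and rows downward; lengths in m; the calibration is good to about 2 mm. A picture is of the moment at which its call begins. There is no depth.
- bot.close_job(): hands the job in, once; it reports no verdict.
The state is a dict: "t": time; "joint_pos": joint angles; "joint_vel": joint speeds; "joint_efforts": joint torques, N m; "position": TCP position; "eef_rot": TCP orientation; "wrist_force": force on the tool from outside, world axes, zero at the start; "wrist_torque": the same for the moment, N m; "gripper_width": finger opening in m.
Only numpy, scipy, OpenCV 4.12 (cv2) and the standard library are available. Lean on these libraries where they do the work, as an engineer would, in place of code of your own. Each camera call takes 0.05 s, during which the arm holds its last target.

## Working session

There is one attempt and no reset: what is moved stays moved. The work goes in short steps, Python scripts to look and compute and a tool call to move; the robot and the scene stay as the last step left them, time stands still between calls to the robot, and variables do not carry over. Pictures are saved under pics/ and viewed, and the job is handed in when it is done.

Besides the shell and the picture viewer there is one more tool, called after "Request:" as name(argument=value, ...) on one line, values as JSON. step_arm: Moves the arm, as the interface text tells. Its arguments: {"type":"object","properties":{"deltas":{"type":"array"},"newtons":{"type":"number"}},"required":["deltas"]}

```bash
mkdir -p pics
python3 - <<'E'
from cell import bot
import cv2,numpy as np
s=bot.get_state()
print({k:np.round(v,3).tolist() for k,v in s.items()})
for n in("side","top"):
    d=bot.get_image(n); cv2.imwrite(f"pics/{n}0.png",d["img"][:,:,::-1])
    print(n,{k:np.round(v,4).tolist() for k,v in d.items() if k!="img"})
E
```

```text
{'t': 0.0, 'joint_pos': [1.245, 0.277, -0.028, 1.268, -0.0, 1.467], 'joint_vel': [0.001, -0.001, 0.0, -0.0, -0.001, -0.001], 'joint_efforts': [0.003, -44.551, 29.52, 0.016, 0.0, -0.0], 'position': [0.138, 0.609, 0.204], 'eef_rot': [0.111, 0.994, -0.001, -0.0], 'wrist_force': [-0.159, 0.839, -0.487], 'wrist_torque': [-0.032, -0.044, 0.049], 'gripper_width': 0.085}
side {'camera_matrix': [[403.15, 0.0, 326.3552], [0.0, 403.15, 196.0408], [0.0, 0.0, 1.0]], 'xyz': [0.0849, -0.7417, 0.7134], 'attitude': [0.4675, -0.1377, -0.2448, 0.8382]}
top {'camera_matrix': [[424.0904, 0.0, 315.7561], [0.0, 424.0904, 194.8664], [0.0, 0.0, 1.0]], 'xyz': [0.422, 0.0472, 1.1604], 'attitude': [-0.0743, 0.0713, 0.7074, -0.6993]}
```

View pics/side0.png

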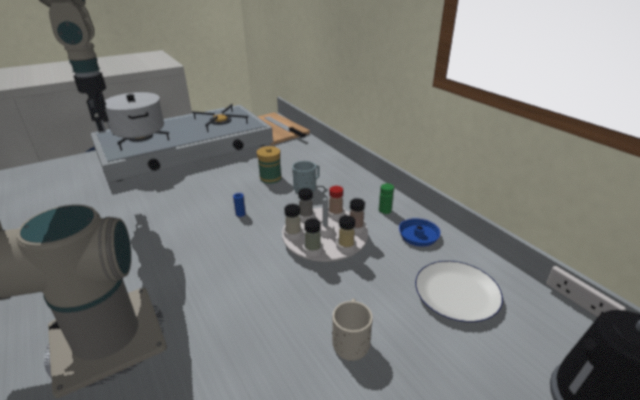

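View pics/top0.png

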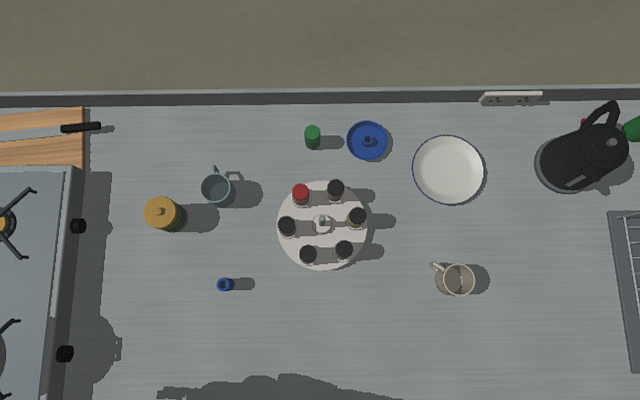

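Top view: blue sleeve stands at (225,285), carousel centred near (322,225), red-lidded jar at (301,192) at its back left, and a green-lidded look-alike at (312,136) outside the carousel. Side view: sleeve (239,205), red lid (336,192), green jar (386,198). The red lid in a carousel cup is the one meant. I'll confirm it in a crop and measure.

```bash
cat > h.py <<'E'
from cell import bot
import cv2,numpy as np
from scipy.spatial.transform import Rotation as R
def grab(n,fn=None):
    d=bot.get_image(n)
    if fn: cv2.imwrite(f"pics/{fn}.png",d["img"][:,:,::-1])
    return d
def ray(d,u,v):
    K=d["camera_matrix"]; x=(u-K[0,2])/K[0,0]; y=(v-K[1,2])/K[1,1]
    r=R.from_quat(d["attitude"]).apply([x,-y,-1.]); return np.array(d["xyz"]),r
def plane(d,u,v,z):
    o,r=ray(d,u,v); return o+r*(z-o[2])/r[2]
def proj(d,p):
    K=d["camera_matrix"]; c=R.from_quat(d["attitude"]).inv().apply(np.array(p)-d["xyz"])
    return np.array([K[0,0]*c[0]/-c[2]+K[0,2],K[1,1]*-c[1]/-c[2]+K[1,2]])
def tri(a,b):
    (o1,r1),(o2,r2)=a,b
    A=np.stack([r1,-r2],1); s=np.linalg.lstsq(A,o2-o1,rcond=None)[0]
    p,q=o1+r1*s[0],o2+r2*s[1]; return (p+q)/2,np.linalg.norm(p-q)
def blobs(img,lo,hi,mn=15):
    h=cv2.cvtColor(img,cv2.COLOR_RGB2HSV); m=cv2.inRange(h,lo,hi)
    n,l,st,c=cv2.connectedComponentsWithStats(m)
    return [(c[i].round(1).tolist(),st[i].tolist()) for i in range(1,n) if st[i,4]>=mn],m
E
python3 - <<'E'
from h import *
t=grab("top"); s=grab("side")
for n,d in(("top",t),("side",s)):
    for nm,lo,hi in(("red",(0,120,80),(6,255,255)),("red2",(174,120,80),(180,255,255)),("blue",(105,120,40),(130,255,255))):
        print(n,nm,blobs(d["img"],lo,hi)[0])
a=cv2.resize(t["img"][165:300,200:390],None,fx=4,fy=4,interpolation=cv2.INTER_CUBIC)
cv2.imwrite("pics/topcrop.png",a[:,:,::-1])
a=cv2.resize(s["img"][170:270,220:400],None,fx=4,fy=4,interpolation=cv2.INTER_CUBIC)
cv2.imwrite("pics/sidecrop.png",a[:,:,::-1])
E
```

```text
top red [([299.9, 191.4], [292, 184, 17, 16, 201])]
top red2 []
top blue [([367.8, 140.3], [346, 121, 42, 40, 1123]), ([223.3, 284.3], [217, 278, 13, 13, 98])]
side red [([335.8, 191.5], [330, 186, 13, 12, 123])]
side red2 []
side blue [([239.0, 204.3], [234, 194, 11, 22, 179]), ([419.0, 231.9], [400, 219, 40, 27, 839])]
```

View pics/topcrop.png

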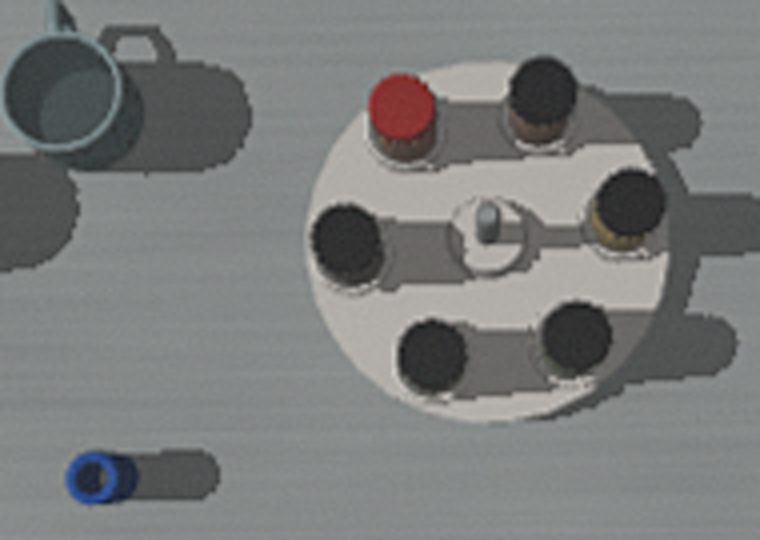

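View pics/sidecrop.png

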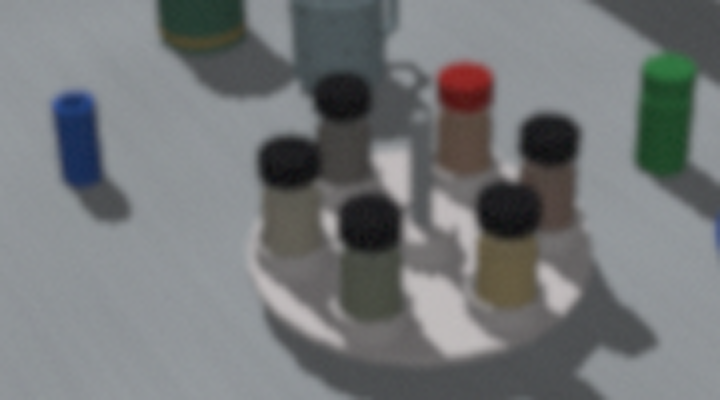

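The crops confirm it: one red lid, in a carousel cup (top crop (403,107), side crop (465,87)); the green jar stands alone on the counter. Now the axis, sleeve and jar positions.

Run:
```python
from h import *
t=grab("top"); s=grab("side")
def circ(P):
    A=np.c_[2*P[:,0],2*P[:,1],np.ones(len(P))]; b=(P[:,:2]**2).sum(1)
    x=np.linalg.lstsq(A,b,rcond=None)[0]; return x[:2],np.sqrt(x[2]+x[0]**2+x[1]**2)
h=cv2.cvtColor(t["img"],cv2.COLOR_RGB2HSV)
# red lid top in top view, contour -> plane .12
m=cv2.inRange(h,(0,120,80),(6,255,255)); c=max(cv2.findContours(m,0,1)[0],key=cv2.contourArea)[:,0].astype(float)
print("red",circ(np.array([plane(t,u,v,.12) for u,v in c])))
# black lids
k=cv2.inRange(h,(0,0,0),(180,90,62)); k[:170]=0;k[280:]=0;k[:,:270]=0;k[:,380:]=0
L=[]
for c in cv2.findContours(k,0,1)[0]:
    if cv2.contourArea(c)>100:
        P=np.array([plane(t,u,v,.12) for u,v in c[:,0].astype(float)]); (x,y),r=cv2.minEnclosingCircle(P[:,:2].astype(np.float32)); cc,rr=circ(P)
        print("blk",c[:,0].mean(0),cc.round(4),rr.round(4),round(r,4),cv2.contourArea(c))
# blue
m=cv2.inRange(h,(105,120,40),(130,255,255)); m[:250]=0
cv2.imwrite("pics/m.png",cv2.resize(np.vstack([m[265:300,205:260]]),None,fx=8,fy=8,interpolation=0))
# brighter rim
m2=cv2.inRange(h,(105,120,95),(130,255,255)); m2[:250]=0
for q in(m,m2):
    c=max(cv2.findContours(q,0,1)[0],key=cv2.contourArea)[:,0].astype(float)
    print("blue",circ(np.array([plane(t,u,v,.07) for u,v in c])),c.min(0),c.max(0))
for n,d,uv in(("redlid side",s,(335.8,191.5)),):
    p,e=tri(ray(t,299.9,191.4),ray(d,*uv)); print(n,p,e)
p,e=tri(ray(t,223.3,284.3),ray(s,239,204.3)); print("sleeve approx",p,e)
# turntable
w=cv2.inRange(h,(0,0,150),(180,25,255)); w[:165]=0;w[285:]=0;w[:,:265]=0;w[:,:]=w; w[:,385:]=0
cv2.imwrite("pics/w.png",cv2.resize(t["img"][205:240,300:345,::-1],None,fx=16,fy=16,interpolation=cv2.INTER_CUBIC))
cs=np.vstack([c[:,0] for c in cv2.findContours(w,0,1)[0] if cv2.contourArea(c)>50]).astype(float)
H=cv2.convexHull(cs.astype(np.float32))[:,0]
P=np.array([plane(t,u,v,.03) for u,v in H])
for i in range(6):
    cc,r=circ(P); dd=abs(np.hypot(*(P[:,:2]-cc).T)-r); P=P[dd<max(2*dd.mean(),.0008)]
print("disc",cc,r,len(P))
```

```text
red (array([0.6486611 , 0.08996173]), np.float64(0.019411594098805555))
blk [307.85416667 253.5       ] [0.4941 0.0715] 0.0193 0.021 198.0
blk [343.95652174 248.60869565] [ 0.5047 -0.017 ] 0.0195 0.0207 201.0
blk [286.81132075 225.98113208] [0.5631 0.1227] 0.0212 0.0252 226.5
blk [357.5        215.52173913] [ 0.5863 -0.0526] 0.0198 0.0218 197.0
blk [335.45652174 187.86956522] [6.574e-01 5.000e-04] 0.02 0.0214 192.0
blue (array([0.42322614, 0.28648338]), np.float64(0.015423736361743878)) [217. 278.] [229. 290.]
blue (array([0.42322162, 0.28756723]), np.float64(0.014773288265723324)) [217. 278.] [228. 290.]
redlid side [0.65164895 0.0905493  0.10809043] 3.150637553648071e-05
sleeve approx [0.42429526 0.2936592  0.03174113] 0.003051944434921946
disc [0.577751   0.03745729] 0.1211303693937645 29
```

View pics/w.png

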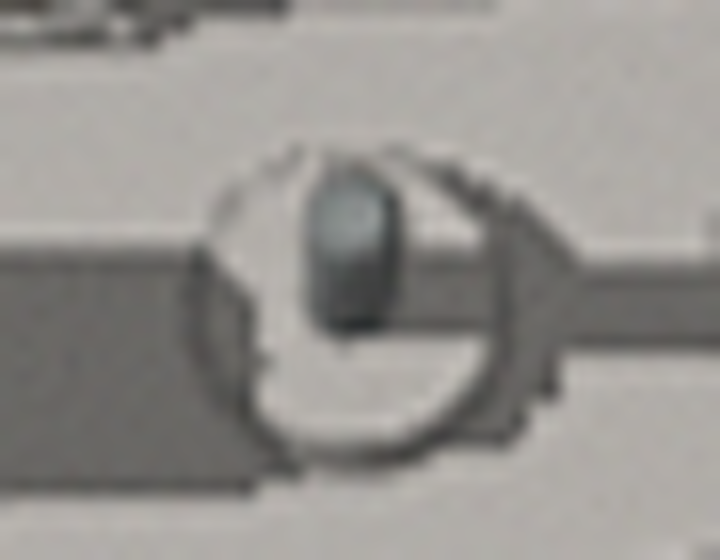

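View pics/m.png

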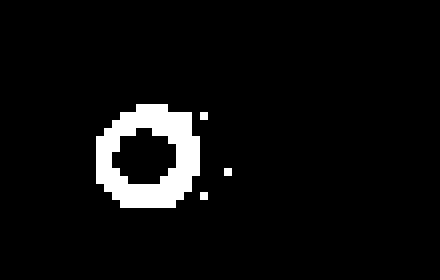

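```bash
cat >> h.py <<'E'
DOWN=np.array([[-1,0,0],[0,1,0],[0,0,-1.]]).T
def move(p,rot=None):
    """rows' numbers to bring TCP to world p with orientation matrix rot"""
    s=bot.get_state(); R0=R.from_quat(s["eef_rot"])
    Rt=R0 if rot is None else R.from_matrix(rot)
    rv=(R0.inv()*Rt).as_rotvec(); d=R0.inv().apply(np.array(p)-s["position"])
    print("t",round(s["t"],2),"pos",np.round(s["position"],4),"F",np.round(s["wrist_force"],1),"w",round(s["gripper_width"],4),"\n  turn",rv.round(4),"shift",d.round(4))
E
python3 - <<'E'
from h import *
t=grab("top"); s=grab("side")
print("post",plane(t,321.5,217.5,.138), tri(ray(t,321.5,217.5),ray(s,325,197)))
a=cv2.resize(s["img"][185:250,300:350],None,fx=10,fy=9,interpolation=cv2.INTER_CUBIC)
cv2.imwrite("pics/ps.png",a[:,:,::-1])
print("sleeve",plane(t,222.8,284,.07))
print("axis->side px top",proj(s,(.576,.0365,.138)),"top px",proj(t,(.576,.0365,.138)))
print(proj(s,(.4232,.2872,.07)),proj(s,(.4232,.2872,.0)))
move((.4232,.2872,.13),DOWN)
E
```

```text
post [0.57944053 0.0369075  0.138     ] (array([0.57942855, 0.03668539, 0.14134624]), np.float64(0.0011179162287927001))
sleeve [0.42359967 0.2871426  0.07      ]
axis->side px top [323.75719914 198.48132998] top px [321.68681443 218.89701879]
[237.56101037 194.85907107] [240.09376353 213.84969383]
t 0.4 pos [0.1381 0.6094 0.2048] F [0.3 0.4 0.4] w 0.0855 
  turn [-0.0003 -0.     -0.2228] shift [-0.3493 -0.2512  0.0749]
```

View pics/ps.png

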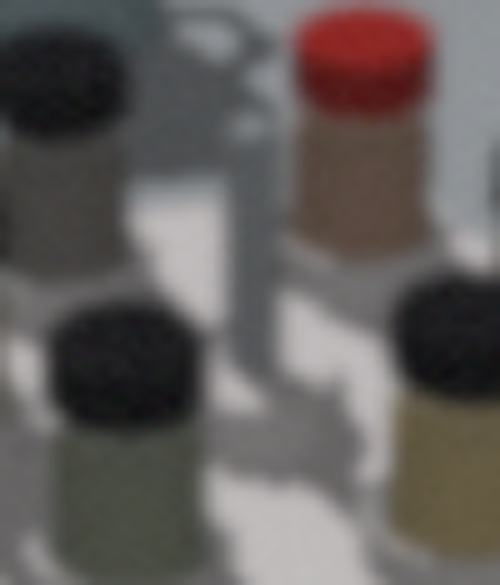

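Request:
step_arm(deltas=[[0,0,-0.11,-0.032,-0.023,0.003,-1],[0,0,-0.2228,-0.064,-0.046,0.006,-1],[0,0,-0.2228,-0.096,-0.069,0.009,-1],[0,0,-0.2228,-0.128,-0.092,0.012,-1],[0,0,-0.2228,-0.16,-0.115,0.015,-1]])

```text
t: 0.82
position: [0.2695, 0.4606, 0.1899]
eef_rot: [-0.0, 1.0, -0.0, 0.0]
wrist_force: [1.7, 0.1, 0.8]
gripper_width: 0.0851
```

```bash
python3 -c "
from h import *
move((.4236,.2872,.12),DOWN)"
```

```text
t 0.82 pos [0.2695 0.4606 0.1899] F [1.7 0.1 0.8] w 0.0851 
  turn [-0.      0.0003  0.0008] shift [-0.1539 -0.1735  0.0699]
```

Request:
step_arm(deltas=[[0,0,0,-0.026,-0.029,0.01,-1],[0,0,0,-0.052,-0.058,0.02,-1],[0,0,0,-0.078,-0.087,0.03,-1],[0,0,0,-0.104,-0.116,0.045,-1],[0,0,0,-0.13,-0.145,0.06,-1]])

```text
t: 1.23
position: [0.4011, 0.3146, 0.1302]
eef_rot: [-0.0, 1.0, 0.001, 0.001]
wrist_force: [0.6, 0.5, 0.1]
gripper_width: 0.0857
```

```bash
python3 -c "
from h import *
move((.4236,.2872,.10),DOWN)"
```

```text
t 1.23 pos [0.4011 0.3146 0.1302] F [0.6 0.5 0.1] w 0.0857 
  turn [0.0012 0.0021 0.0009] shift [-0.0225 -0.0274  0.0302]
```

Request:
step_arm(deltas=[[0,0,0,-0.01,-0.013,0.0,-1],[0.0012,0.002,0.001,-0.0225,-0.0274,0.005,-1],[0.0012,0.002,0.001,-0.0225,-0.0274,0.03,-1],[0.0012,0.002,0.001,-0.0225,-0.0274,0.03,-1],[0.0012,0.002,0.001,-0.0225,-0.0274,0.03,-1]])

```text
t: 1.65
position: [0.4221, 0.2863, 0.0992]
eef_rot: [0.0, 1.0, -0.001, -0.002]
wrist_force: [-0.1, 0.4, 1.1]
gripper_width: 0.0853
```

```bash
python3 -c "
from h import *
t=grab('top')
move((.4236,.2872,.028),DOWN)
a=cv2.resize(t['img'][240:330,170:290],None,fx=6,fy=6,interpolation=cv2.INTER_CUBIC)
cv2.imwrite('pics/g1.png',a[:,:,::-1])"
```

```text
t 1.7 pos [0.423  0.2871 0.1002] F [-0.3 -0.3  0.3] w 0.0852 
  turn [-0.0005 -0.0012  0.0001] shift [-0.0007  0.0001  0.0722]
```

View pics/g1.png

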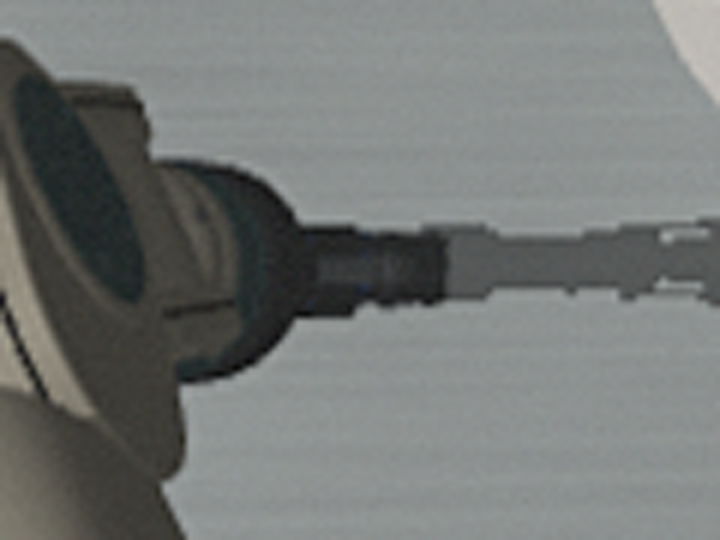

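The crop shows the gripper over the sleeve, with the right finger at crop (430,270). Lowering to straddle it.

Request:
step_arm(deltas=[[0,0,0,0,0,0.02,-1],[0,0,0,0,0,0.04,-1],[0,0,0,0,0,0.06,-1],[0,0,0,0,0,0.07,-1],[0,0,0,0,0,0.07,-1]])

```text
t: 2.12
position: [0.421, 0.2869, 0.0289]
eef_rot: [-0.001, 1.0, -0.001, -0.002]
wrist_force: [-0.1, -0.3, -0.2]
gripper_width: 0.0854
```

Request:
step_arm(deltas=[[0,0,0,0,0,0,0],[0,0,0,0,0,0,0.1],[0,0,0,0,0,0,0.3],[0,0,0,0,0,0,0.5],[0,0,0,0,0,0,0.7]], newtons=30)

```text
t: 2.53
position: [0.4222, 0.2874, 0.0303]
eef_rot: [-0.001, 1.0, -0.001, -0.001]
wrist_force: [-1.0, 1.0, 3.5]
gripper_width: 0.033
```

Request:
step_arm(deltas=[[0,0,0,0,0,0,1],[0,0,0,0,0,0,1],[0,0,0,0,0,0,1],[0,0,0,0,0,0,1],[0,0,0,0,0,0,1]])

```text
t: 2.95
position: [0.4222, 0.2874, 0.0303]
eef_rot: [-0.001, 1.0, -0.001, -0.001]
wrist_force: [-0.7, -0.1, 1.4]
gripper_width: 0.033
```

Request:
step_arm(deltas=[[0,0,0,0,0,-0.02,1],[0,0,0,0,0,-0.055,1],[0,0,0,0,0,-0.095,1],[0,0,0,0,0,-0.135,1],[0,0,0,0,0,-0.165,1]])

```text
t: 3.37
position: [0.4231, 0.2879, 0.1983]
eef_rot: [-0.001, 1.0, 0.0, 0.0]
wrist_force: [1.7, 0.8, -0.3]
gripper_width: 0.033
```

```bash
python3 -c "
from h import *
t=grab('side','s1')
move((.577-.001,.0368,.205),DOWN)
a=cv2.resize(t['img'][70:270,150:400],None,fx=3,fy=3,interpolation=cv2.INTER_CUBIC)
cv2.imwrite('pics/g2.png',a[:,:,::-1])"
```

```text
t 3.42 pos [0.4267 0.2898 0.2044] F [1.2 0.6 2.4] w 0.033 
  turn [0.0047 0.0093 0.0015] shift [-0.1489 -0.2532 -0.0004]
```

View pics/g2.png

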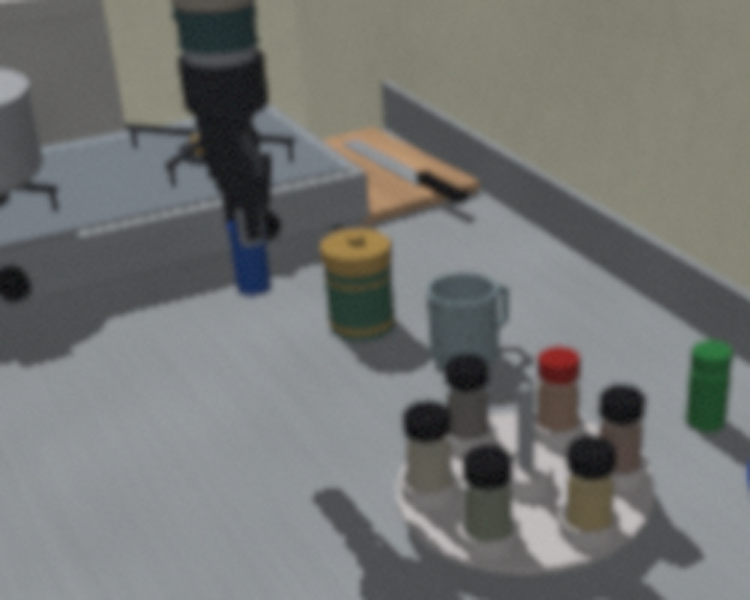

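The side view shows the sleeve held upright in the gripper, with its lower half visible at crop (250,260). Moving it over the post.

Request:
step_arm(deltas=[[0,0,0,-0.01,-0.017,0,1],[0,0,0,-0.028,-0.048,0,1],[0,0,0,-0.047,-0.08,0,1],[0.005,0.009,0.001,-0.064,-0.109,0,1],[0.005,0.009,0.001,-0.08,-0.136,0,1]])

```text
t: 3.83
position: [0.5075, 0.1523, 0.204]
eef_rot: [-0.0, 1.0, -0.0, -0.0]
wrist_force: [1.3, 0.4, -0.6]
gripper_width: 0.0331
```

Request:
step_arm(deltas=[[0,0,0,-0.017,-0.029,0,1],[0,0,0,-0.034,-0.058,0,1],[0,0,0,-0.048,-0.082,0,1],[0,0,0,-0.058,-0.099,0,1],[0,0,0,-0.064,-0.109,0,1]])

```text
t: 4.25
position: [0.5723, 0.0412, 0.2031]
eef_rot: [0.001, 1.0, -0.001, -0.001]
wrist_force: [0.2, 0.1, -0.3]
gripper_width: 0.0331
```

```bash
python3 -c "
from h import *
move((.576,.0368,.190),DOWN)"
```

```text
t 4.25 pos [0.5723 0.0412 0.2031] F [ 0.2  0.1 -0.3] w 0.0331 
  turn [-0.001 -0.001 -0.002] shift [-0.0037 -0.0043  0.0131]
```

Request:
step_arm(deltas=[[-0.001,-0.001,-0.002,-0.0037,-0.0043,0.006,1],[-0.001,-0.001,-0.002,-0.0037,-0.0043,0.013,1],[-0.001,-0.001,-0.002,-0.0037,-0.0043,0.013,1],[-0.001,-0.001,-0.002,-0.0037,-0.0043,0.013,1],[-0.001,-0.001,-0.002,-0.0037,-0.0043,0.013,1]])

```text
t: 4.67
position: [0.575, 0.038, 0.1897]
eef_rot: [-0.001, 1.0, 0.0, -0.001]
wrist_force: [-0.5, 0.3, -1.1]
gripper_width: 0.0326
```

```bash
python3 -c "
from h import *
t=grab('top','t3');s=grab('side','s3')
move((.576,.0368,.190),DOWN)
a=cv2.resize(s['img'][140:240,270:390],None,fx=6,fy=6,interpolation=cv2.INTER_CUBIC)
cv2.imwrite('pics/g3s.png',a[:,:,::-1])
a=cv2.resize(t['img'][180:270,260:380],None,fx=6,fy=6,interpolation=cv2.INTER_CUBIC)
cv2.imwrite('pics/g3t.png',a[:,:,::-1])
p=bot.get_state()['position']
for z in(-.03,.04): print('sleeve axis px',z,proj(s,p+[0,0,z]))
print('post top',proj(s,(.577,.0368,.138)))
"
```

```text
t 4.77 pos [0.5756 0.0378 0.1904] F [ 0.3 -0.6 -0.7] w 0.0331 
  turn [0.0002 0.0003 0.0015] shift [-0.0003 -0.001   0.0004]
sleeve axis px -0.03 [323.37486207 191.17371187]
sleeve axis px 0.04 [323.32167714 167.8507898 ]
post top [324.01147162 198.32589727]
```

View pics/g3s.png

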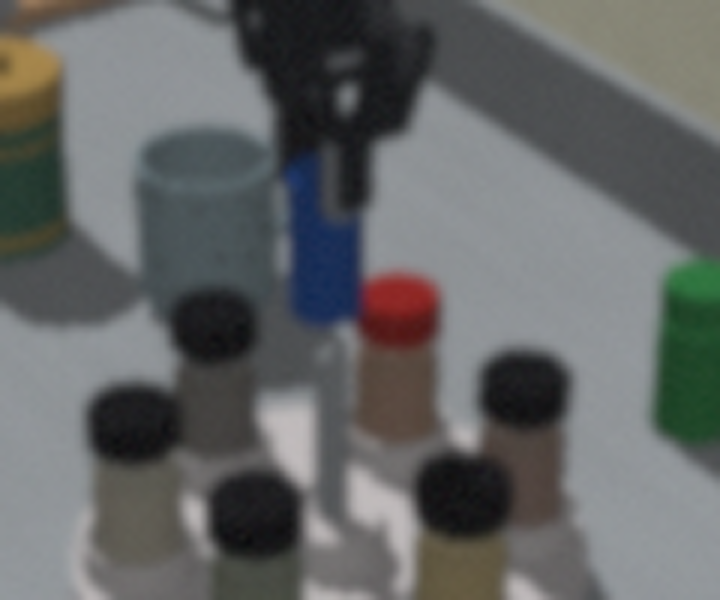

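View pics/g3t.png

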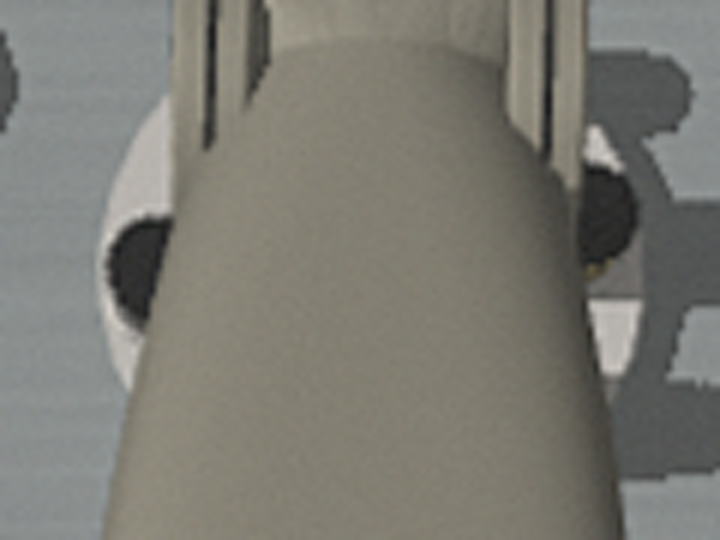

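Run:
```python
from h import *
im=cv2.imread('pics/s3.png')[:,:,::-1].astype(float)
# sleeve: blueness B-R
for r in range(177,196):
    b=im[r,310:338,2]-im[r,310:338,0]; 
    print(r,b.astype(int).tolist())
print()
g=im.mean(2)
for r in range(194,226,2): print(r,g[r,314:336].astype(int).tolist())
```

```text
177 [12, 13, 13, 10, 11, 13, 14, 22, 34, 52, 59, 58, 62, 56, 49, 42, 38, 37, 39, 32, 17, 10, 9, 7, 7, 8, 7, 8]
178 [11, 13, 12, 11, 10, 11, 13, 19, 36, 49, 55, 59, 61, 63, 60, 56, 54, 53, 52, 36, 18, 10, 7, 8, 7, 7, 8, 8]
179 [12, 13, 12, 11, 12, 11, 11, 17, 28, 51, 61, 60, 62, 62, 66, 62, 60, 56, 55, 37, 18, 10, 8, 7, 9, 8, 7, 7]
180 [12, 12, 12, 12, 11, 10, 10, 14, 26, 46, 56, 57, 63, 60, 59, 61, 59, 61, 55, 37, 18, 9, 8, 7, 8, 7, 8, 6]
181 [12, 12, 12, 10, 11, 11, 10, 14, 25, 47, 58, 59, 58, 60, 63, 57, 57, 57, 53, 35, 18, 10, 7, 8, 7, 9, 8, 8]
182 [13, 11, 11, 12, 11, 9, 10, 15, 25, 47, 56, 62, 63, 61, 60, 60, 62, 58, 54, 36, 19, 11, 9, 8, 7, 6, 8, 7]
183 [13, 12, 11, 11, 11, 9, 11, 13, 26, 45, 56, 59, 62, 60, 59, 59, 60, 60, 54, 36, 18, 10, 7, 7, 6, 4, 4, 4]
184 [12, 11, 13, 12, 11, 9, 10, 15, 26, 48, 60, 59, 63, 64, 63, 62, 62, 56, 54, 35, 18, 7, 2, -2, -5, -9, -11, -9]
185 [13, 12, 13, 12, 11, 9, 10, 15, 29, 50, 56, 59, 62, 61, 60, 63, 57, 62, 50, 33, 11, -6, -16, -26, -32, -38, -41, -36]
186 [12, 13, 12, 13, 11, 10, 8, 17, 34, 51, 58, 58, 61, 60, 64, 61, 59, 56, 52, 32, -2, -
[... 2058 characters left out ...]
, 106, 88, 87, 87, 95, 107, 113, 107, 99, 90, 82, 79, 77]
214 [118, 148, 176, 186, 188, 188, 185, 172, 140, 105, 88, 87, 85, 88, 96, 106, 114, 119, 118, 108, 98, 96]
216 [101, 124, 154, 175, 185, 189, 185, 172, 141, 104, 87, 86, 88, 93, 105, 112, 109, 108, 108, 110, 110, 111]
218 [68, 75, 94, 127, 159, 175, 181, 171, 140, 106, 89, 87, 90, 113, 144, 157, 152, 140, 123, 114, 109, 111]
220 [31, 31, 43, 61, 90, 124, 150, 149, 125, 97, 89, 87, 93, 119, 156, 179, 183, 175, 159, 144, 128, 117]
222 [29, 31, 33, 32, 40, 61, 91, 110, 110, 94, 87, 85, 92, 118, 155, 180, 187, 187, 186, 184, 179, 170]
224 [30, 28, 29, 29, 31, 50, 90, 124, 127, 107, 89, 87, 93, 116, 153, 177, 186, 188, 187, 187, 187, 187]
```

Run:
```python
from h import *
t=grab('top');s=grab('side')
print("far edge-8mm",plane(t,321.5,214.6,.135)-[.008,0,0])
print("bottom near edge",plane(t,321.5,225.4,.05)+[.008,0,0])
print("hub",plane(t,321.5,223.1,.05))
for z in(.138,.06,.09):print(z,proj(s,(.577,.0368,z)))
im=cv2.imread('pics/top0.png').mean(2)
for r in range(205,240):print(r,im[r,308:336].astype(int).tolist())
```

```text
far edge-8mm [0.57906934 0.03677897 0.135     ]
bottom near edge [0.57995951 0.03631046 0.05      ]
hub [0.57806579 0.03622667 0.05      ]
0.138 [324.01147162 198.32589727]
0.06 [324.04289828 221.99308816]
0.09 [324.03108526 213.09678902]
205 [83, 95, 101, 99, 95, 93, 94, 90, 91, 87, 145, 159, 156, 154, 157, 157, 158, 154, 154, 158, 157, 154, 154, 174, 178, 174, 175, 176]
206 [117, 98, 93, 91, 147, 157, 157, 157, 155, 151, 173, 178, 176, 175, 175, 178, 177, 179, 173, 176, 178, 174, 176, 176, 171, 172, 172, 172]
207 [99, 86, 145, 154, 171, 179, 176, 177, 176, 175, 173, 173, 173, 173, 172, 171, 173, 172, 173, 172, 171, 173, 171, 171, 171, 171, 172, 171]
208 [155, 151, 171, 177, 174, 172, 174, 173, 173, 172, 170, 171, 172, 172, 169, 171, 170, 174, 170, 171, 170, 173, 171, 172, 172, 173, 171, 171]
209 [178, 175, 174, 172, 172, 174, 172, 172, 170, 173, 170, 173, 172, 172, 172, 173, 171, 171, 171, 172, 171, 172, 171, 171, 170, 173, 171, 169]
210 [173, 172, 172, 172, 170, 174, 171, 172, 171, 171, 172, 172, 172, 172, 174, 170, 172, 170, 172, 172, 174, 171, 170, 171, 171, 171, 172, 169]
211 [
[... 3338 characters left out ...]
 92, 93, 91, 93, 88, 146, 159, 156, 169, 165, 164, 164, 162, 169, 177, 176, 175, 174, 173, 172, 173, 173, 172, 170, 172]
236 [157, 157, 155, 158, 156, 157, 154, 154, 176, 178, 175, 177, 176, 174, 175, 174, 176, 174, 174, 172, 173, 173, 172, 170, 171, 171, 172, 172]
237 [178, 178, 178, 177, 178, 178, 177, 177, 176, 171, 175, 173, 174, 170, 174, 173, 173, 171, 173, 175, 173, 173, 172, 173, 171, 171, 173, 171]
238 [172, 174, 173, 172, 174, 173, 175, 172, 174, 173, 171, 173, 172, 172, 173, 170, 171, 172, 172, 172, 171, 172, 172, 172, 172, 173, 173, 172]
239 [175, 174, 173, 173, 173, 172, 173, 173, 172, 173, 172, 173, 172, 171, 175, 173, 171, 172, 173, 174, 173, 173, 172, 172, 172, 173, 173, 171]
```

```bash
python3 -c "
from h import *
move((.5776,.0362,.175),DOWN)"
```

```text
t 4.87 pos [0.5759 0.0375 0.1906] F [0.9 0.6 0.2] w 0.033 
  turn [0.0001 0.0007 0.001 ] shift [-0.0017 -0.0013  0.0156]
```

Request:
step_arm(deltas=[[0,0.0007,0.001,-0.0017,-0.0013,0.004,1],[0,0.0007,0.001,-0.0017,-0.0013,0.008,1],[0,0.0007,0.001,-0.0017,-0.0013,0.012,1],[0,0.0007,0.001,-0.0017,-0.0013,0.0145,1],[0,0.0007,0.001,-0.0017,-0.0013,0.0145,1]])

```text
t: 5.28
position: [0.5769, 0.0362, 0.1749]
eef_rot: [0.0, 1.0, 0.0, -0.001]
wrist_force: [-0.4, -0.7, -1.0]
gripper_width: 0.0331
```

```bash
python3 -c "
from h import *
s=grab('side','s4')
move((.5776,.0362,.150),DOWN)
im=s['img'].astype(float)
for r in (184,186,188,190,192,194): print(r,(im[r,310:338,2]-im[r,310:338,0]).astype(int).tolist())
for r in (212,214,218,222,224): print(r,im[r,314:336].mean(1).astype(int).tolist())
a=cv2.resize(s['img'][160:230,290:370],None,fx=8,fy=8,interpolation=cv2.INTER_CUBIC)
cv2.imwrite('pics/g4s.png',a[:,:,::-1])
"
```

```text
t 5.33 pos [0.5771 0.0361 0.1753] F [ 1.2 -0.1 -0.7] w 0.0328 
  turn [ 0.0001 -0.0015 -0.0001] shift [-0.0005  0.0001  0.0253]
184 [13, 12, 12, 12, 10, 10, 9, 11, 16, 29, 48, 57, 56, 64, 59, 61, 58, 54, 57, 51, 34, 15, 3, -1, -5, -9, -11, -8]
186 [13, 12, 10, 13, 12, 9, 7, 9, 14, 31, 49, 57, 57, 60, 61, 63, 58, 58, 57, 49, 23, -13, -46, -62, -69, -77, -75, -72]
188 [11, 12, 13, 11, 11, 7, 7, 7, 13, 26, 46, 55, 58, 60, 62, 65, 59, 58, 56, 49, 18, -35, -81, -102, -107, -105, -104, -105]
190 [3, 8, 9, 10, 7, 7, 5, 7, 14, 34, 50, 58, 64, 58, 63, 62, 61, 60, 57, 51, 19, -34, -81, -99, -102, -104, -106, -102]
192 [3, 1, 4, 5, 5, 4, 4, 7, 14, 32, 50, 56, 60, 60, 59, 62, 61, 59, 59, 51, 30, -11, -55, -74, -84, -87, -87, -86]
194 [-1, 2, 3, 3, 5, 4, 4, 6, 13, 30, 52, 57, 59, 62, 63, 60, 59, 61, 62, 51, 31, -4, -40, -56, -64, -64, -62, -59]
212 [138, 163, 181, 187, 190, 189, 185, 172, 140, 104, 90, 86, 88, 96, 106, 114, 110, 99, 90, 83, 77, 78]
214 [116, 149, 175, 185, 190, 188, 185, 171, 141, 105, 87, 87, 86, 87, 96, 105, 114, 118, 118, 108, 99, 97]
218 [67, 75, 94, 128, 158, 177, 181, 170, 140, 106, 88, 89, 93, 114, 144, 157, 151, 138, 123, 114, 109, 111]
222 [28, 32, 30, 30, 40, 62, 90, 109, 108, 96, 88, 88, 94, 119, 156, 179, 186, 187, 188, 183, 177, 170]
224 [28, 24, 31, 29, 27, 49, 91, 124, 127, 105, 90, 86, 92, 117, 152, 178, 187, 187, 187, 187, 188, 187]
```

View pics/g4s.png

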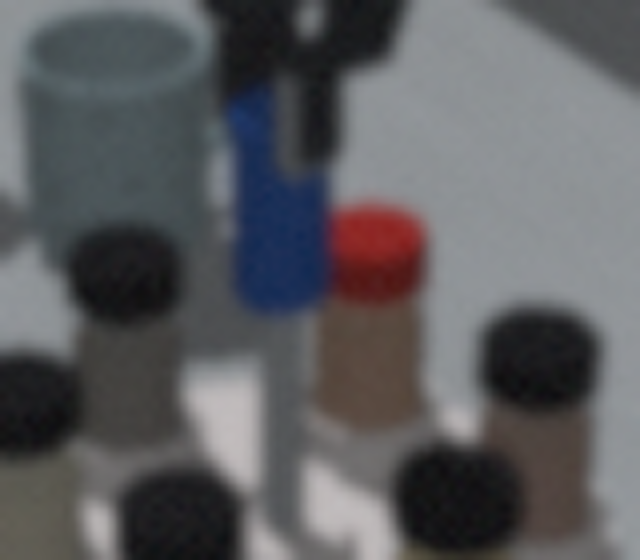

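The side view shows the sleeve centred over the post sideways (sleeve centre column 324.7, post 324.75). Lowering slowly and watching the force.

Request:
step_arm(deltas=[[0,0,0,-0.0003,0,0.004,1],[0,0,0,-0.0003,0,0.008,1],[0,0,0,-0.0003,0,0.012,1],[0,0,0,-0.0003,0,0.014,1],[0,0,0,-0.0003,0,0.014,1]])

```text
t: 5.75
position: [0.5767, 0.0362, 0.1604]
eef_rot: [0.0, 1.0, 0.0, -0.002]
wrist_force: [-0.2, -0.5, -1.4]
gripper_width: 0.0334
```

Request:
step_arm(deltas=[[0,0.002,0,-0.0003,0,0.006,1],[0,0.002,0,-0.0003,0,0.012,1],[0,0.002,0,-0.0003,0,0.018,1],[0,0.002,0,-0.0003,0,0.024,1],[0,0.002,0,-0.0003,0,0.025,1]])

```text
t: 6.17
position: [0.5758, 0.0362, 0.1336]
eef_rot: [0.0, 1.0, 0.0, -0.004]
wrist_force: [-0.8, 0.3, -0.6]
gripper_width: 0.0333
```

```bash
python3 -c "
from h import *
s=grab('side','s5')
move((.5772,.0362,.085),DOWN)
a=cv2.resize(s['img'][160:230,290:370],None,fx=8,fy=8,interpolation=cv2.INTER_CUBIC)
cv2.imwrite('pics/g5s.png',a[:,:,::-1])
"
```

```text
t 6.22 pos [0.5759 0.0362 0.134 ] F [ 0.3 -0.1 -0.1] w 0.0329 
  turn [ 0.0004 -0.0074 -0.0001] shift [-0.0016 -0.0001  0.049 ]
```

View pics/g5s.png

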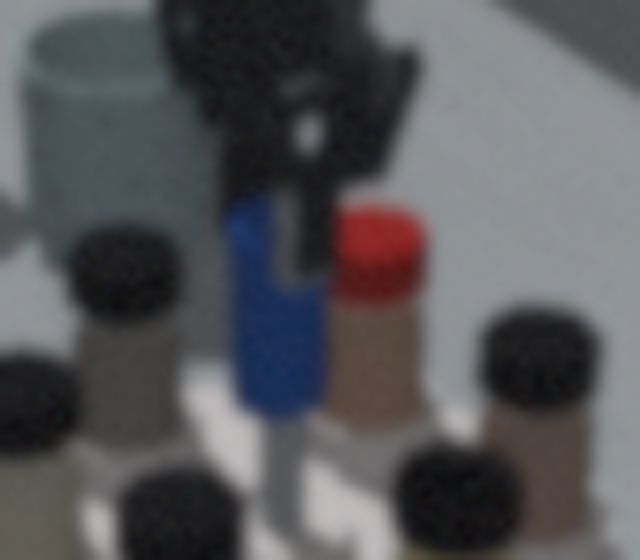

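The sleeve is threaded on: the post emerges from under it at crop (283,440). A small tilt and x drift to correct, and then further down.

Request:
step_arm(deltas=[[0,-0.007,0,-0.0013,0,0.006,1],[0,-0.007,0,-0.0013,0,0.014,1],[0,-0.007,0,-0.0013,0,0.022,1],[0,-0.007,0,-0.0013,0,0.03,1],[0,-0.007,0,-0.0013,0,0.036,1]])

```text
t: 6.63
position: [0.5762, 0.0363, 0.0966]
eef_rot: [0.0, 1.0, 0.0, -0.001]
wrist_force: [-0.3, -0.4, -0.8]
gripper_width: 0.0329
```

```bash
python3 -c "
from h import *
move((.5772,.0362,.084),DOWN)
"
```

```text
t 6.63 pos [0.5762 0.0363 0.0966] F [-0.3 -0.4 -0.8] w 0.0329 
  turn [ 0.0004 -0.0019 -0.0001] shift [-0.001  -0.0001  0.0126]
```

Now slow steps to the hub (expected contact at TCP z ≈ 0.080).

Request:
step_arm(deltas=[[0,-0.002,0,-0.0008,0,0.003,1],[0,-0.002,0,-0.0008,0,0.006,1],[0,-0.002,0,-0.0008,0,0.009,1],[0,-0.002,0,-0.0008,0,0.012,1],[0,-0.002,0,-0.0008,0,0.014,1]])

```text
t: 7.05
position: [0.5772, 0.0363, 0.0824]
eef_rot: [0.0, 1.0, 0.0, 0.0]
wrist_force: [0.3, -0.4, 0.2]
gripper_width: 0.0329
```

```bash
python3 -c "
from h import *
move((.5772,.0362,.079),DOWN)
"
```

```text
t 7.05 pos [0.5772 0.0363 0.0824] F [ 0.3 -0.4  0.2] w 0.0329 
  turn [ 0.0004  0.0005 -0.0002] shift [-0.     -0.0001  0.0034]
```

Request:
step_arm(deltas=[[0,0,0,0,0,0.0007,1],[0,0,0,0,0,0.0014,1],[0,0,0,0,0,0.0021,1],[0,0,0,0,0,0.0028,1],[0,0,0,0,0,0.0028,1]])

```text
t: 7.47
position: [0.5778, 0.0362, 0.0803]
eef_rot: [0.0, 1.0, 0.0, 0.001]
wrist_force: [-0.3, -0.2, 2.7]
gripper_width: 0.0326
```

Request:
step_arm(deltas=[[0,0,0,0,0,0.0005,1],[0,0,0,0,0,0.001,1],[0,0,0,0,0,0.001,1],[0,0,0,0,0,0.001,1],[0,0,0,0,0,0.001,1]])

```text
t: 7.88
position: [0.5782, 0.0362, 0.0803]
eef_rot: [0.0, 1.0, 0.0, 0.001]
wrist_force: [-1.1, 0.0, 4.7]
gripper_width: 0.033
```

```bash
python3 -c "
from h import *
s=grab('side','s6')
move((.5772,.0362,.08),DOWN)
a=cv2.resize(s['img'][160:240,290:370],None,fx=7,fy=7,interpolation=cv2.INTER_CUBIC)
cv2.imwrite('pics/g6s.png',a[:,:,::-1])
"
```

```text
t 7.93 pos [0.5782 0.0362 0.0803] F [-0.8 -1.   6. ] w 0.0328 
  turn [ 0.0001  0.0027 -0.0001] shift [0.001  0.     0.0003]
```

View pics/g6s.png

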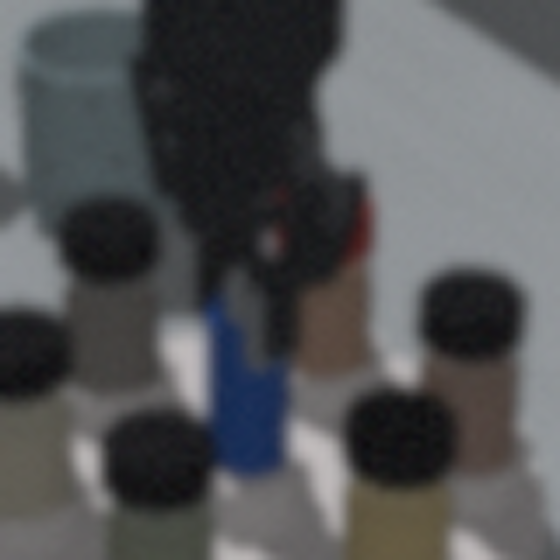

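Contact: z stalls at 0.0803 with the force rising to 6 N, which matches a sleeve seated on the hub. The crop shows its foot on the hub at (250,465). Opening partly and then retracting straight up.

Request:
step_arm(deltas=[[0,0,0,0,0,0,0.1],[0,0,0,0,0,0,-0.1],[0,0,0,0,0,0,-0.25],[0,0,0,0,0,0,-0.25],[0,0,0,0,0,0,-0.25]])

```text
t: 8.35
position: [0.578, 0.0362, 0.08]
eef_rot: [0.0, 1.0, 0.0, 0.001]
wrist_force: [-0.8, -0.3, 0.2]
gripper_width: 0.0536
```

```bash
python3 -c "
from h import *
move((.5772,.0362,.20),DOWN)
"
```

```text
t 8.35 pos [0.578  0.0362 0.08  ] F [-0.8 -0.3  0.2] w 0.0536 
  turn [ 0.0002  0.0023 -0.0001] shift [ 0.0006  0.     -0.12  ]
```

Request:
step_arm(deltas=[[0,0,0,0,0,-0.015,-0.25],[0,0,0,0,0,-0.035,-0.25],[0,0,0,0,0,-0.06,-0.25],[0,0,0,0,0,-0.09,-0.25],[0,0,0,0,0,-0.12,-0.25]])

```text
t: 8.77
position: [0.5769, 0.0362, 0.2003]
eef_rot: [0.0, 1.0, 0.0, 0.0]
wrist_force: [0.4, -0.6, 0.1]
gripper_width: 0.0535
```

```bash
python3 -c "
from h import *
s=grab('side','s7'); t=grab('top','t7')
move((.65,.09,.20),DOWN)
a=cv2.resize(s['img'][160:240,290:370],None,fx=7,fy=7,interpolation=cv2.INTER_CUBIC)
cv2.imwrite('pics/g7s.png',a[:,:,::-1])
print(blobs(s['img'],(0,120,80),(6,255,255))[0])
"
```

```text
t 8.87 pos [0.5819 0.036  0.206 ] F [ 0.8 -0.2  0.4] w 0.0537 
  turn [-0.0003  0.0132 -0.0001] shift [-0.068   0.054   0.0069]
[([335.7, 191.4], [330, 186, 13, 12, 123])]
```

View pics/g7s.png

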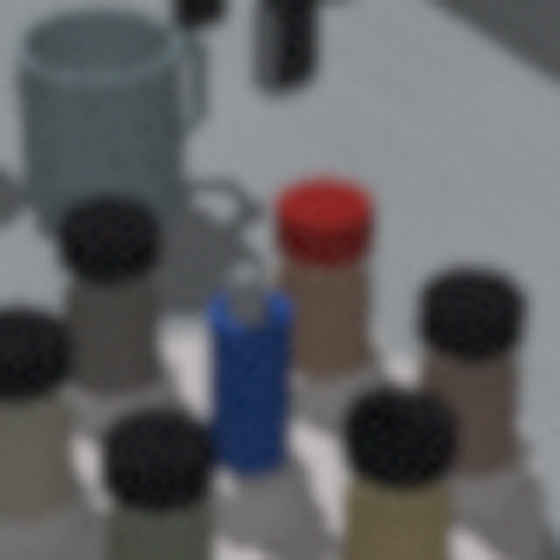

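View pics/t7.png

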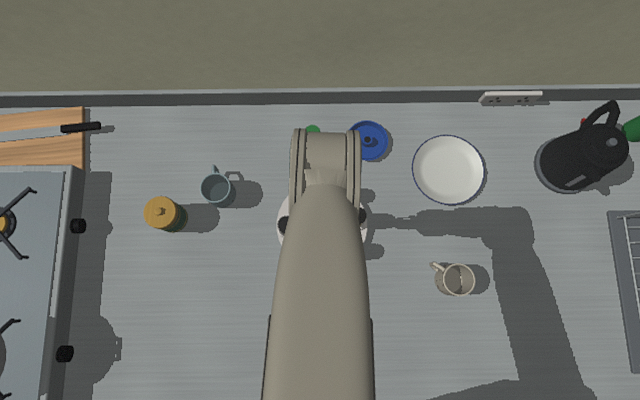

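The sleeve stands upright on the hub with the post sticking out of its top at crop (248,300), and the red lid hasn't moved (335.7,191.4). Next, the red jar at about (0.651, 0.0903).

Request:
step_arm(deltas=[[0,0.005,0,-0.017,0.013,0,-0.46],[0,0.013,0,-0.035,0.027,0,-0.46],[0,0.013,0,-0.052,0.041,0,-0.46],[0,0.013,0,-0.065,0.052,0,-0.46],[0,0.013,0,-0.069,0.0543,0,-0.46]])

```text
t: 9.28
position: [0.6523, 0.0918, 0.2056]
eef_rot: [-0.001, 1.0, 0.0, -0.0]
wrist_force: [0.4, -0.3, -1.0]
gripper_width: 0.0623
```

```bash
python3 -c "
from h import *
s=grab('side','s8')
move((.651,.0903,.13),DOWN)
a=cv2.resize(s['img'][130:230,280:400],None,fx=6,fy=6,interpolation=cv2.INTER_CUBIC)
cv2.imwrite('pics/g8s.png',a[:,:,::-1])
"
```

```text
t 9.33 pos [0.652  0.0914 0.2056] F [ 1.2  0.1 -0.6] w 0.0621 
  turn [-0.0002 -0.0005  0.0013] shift [ 0.0009 -0.001   0.0756]
```

View pics/g8s.png

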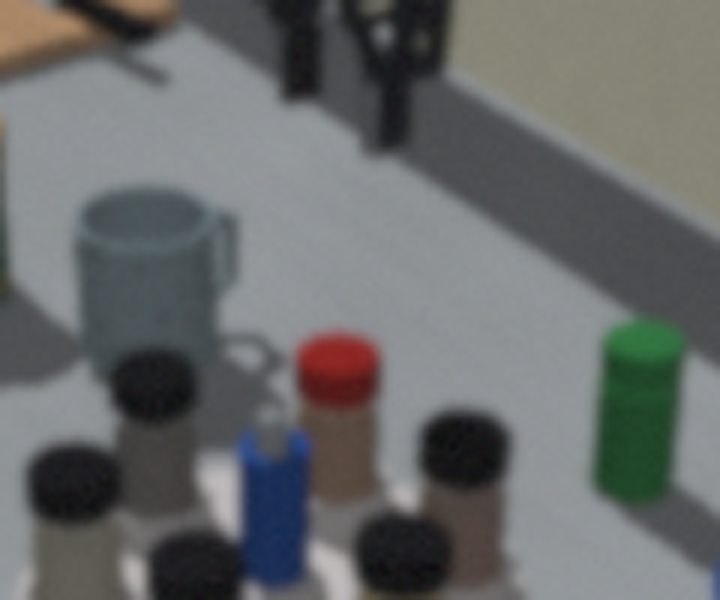

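The fingertips, at crop (300,95) and (387,148), straddle the column above the red lid (338,350). Descending in two stages.

Request:
step_arm(deltas=[[0,0,0.001,0.0009,-0.001,0.02,-0.46],[0,0,0.001,0.0009,-0.001,0.04,-0.46],[0,0,0.001,0.0009,-0.001,0.06,-0.46],[0,0,0.001,0.0009,-0.001,0.075,-0.46],[0,0,0.001,0.0009,-0.001,0.075,-0.46]])

```text
t: 9.75
position: [0.6466, 0.0895, 0.1258]
eef_rot: [0.0, 1.0, -0.0, -0.005]
wrist_force: [-1.3, 0.9, 0.0]
gripper_width: 0.0622
```

```bash
python3 -c "
from h import *
s=grab('side','s9')
move((.651,.0903,.086),DOWN)
a=cv2.resize(s['img'][130:230,280:400],None,fx=6,fy=6,interpolation=cv2.INTER_CUBIC)
cv2.imwrite('pics/g9s.png',a[:,:,::-1])
"
```

```text
t 9.8 pos [0.648  0.0896 0.1279] F [-0.2 -0.1 -0.3] w 0.0622 
  turn [-0.0007 -0.0067 -0.0003] shift [-0.0033  0.0007  0.0419]
```

View pics/g9s.png

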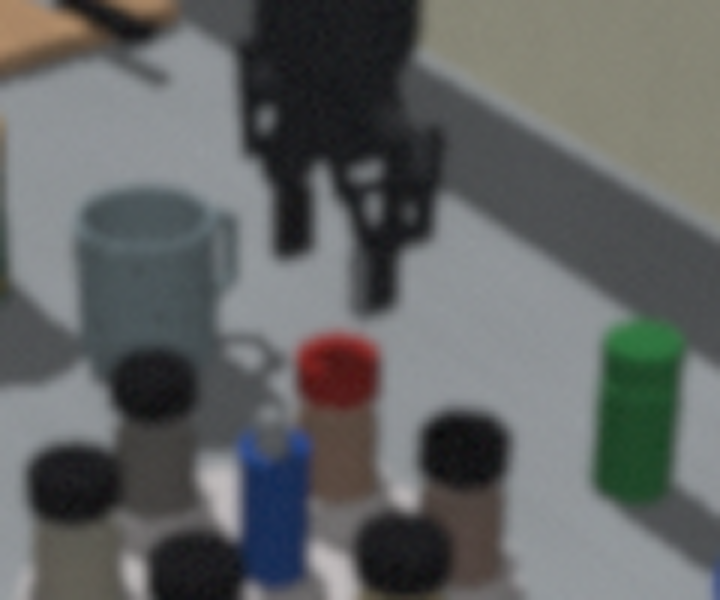

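Still aligned; going down the rest.

Request:
step_arm(deltas=[[0,-0.006,0,-0.003,0.0006,0.008,-0.46],[0,-0.006,0,-0.003,0.0006,0.018,-0.46],[0,-0.006,0,-0.003,0.0006,0.028,-0.46],[0,-0.006,0,-0.003,0.0006,0.038,-0.46],[0,-0.006,0,-0.003,0.0006,0.041,-0.46]])

```text
t: 10.22
position: [0.6493, 0.0901, 0.0847]
eef_rot: [0.0, 1.0, -0.0, -0.002]
wrist_force: [0.5, 0.6, -0.9]
gripper_width: 0.0629
```

Request:
step_arm(deltas=[[0,0,0,-0.001,0,0,-0.3],[0,0,0,-0.001,0,0,-0.1],[0,0,0,-0.001,0,0,0.0],[0,0,0,-0.001,0,0,0.1],[0,0,0,-0.001,0,0,0.3]], newtons=25)

```text
t: 10.63
position: [0.6507, 0.0901, 0.0852]
eef_rot: [0.0, 1.0, -0.0, -0.001]
wrist_force: [0.2, 0.2, 0.4]
gripper_width: 0.0399
```

```bash
python3 -c "
from h import *
s=grab('side','s10')
move((.651,.0903,.086),DOWN)
a=cv2.resize(s['img'][130:230,280:400],None,fx=6,fy=6,interpolation=cv2.INTER_CUBIC)
cv2.imwrite('pics/g10s.png',a[:,:,::-1])
"
```

```text
t 10.68 pos [0.6506 0.0901 0.0852] F [0.1 0.1 0.3] w 0.0408 
  turn [-0.0008 -0.0028 -0.0002] shift [-0.0004  0.0002 -0.0008]
```

View pics/g10s.png

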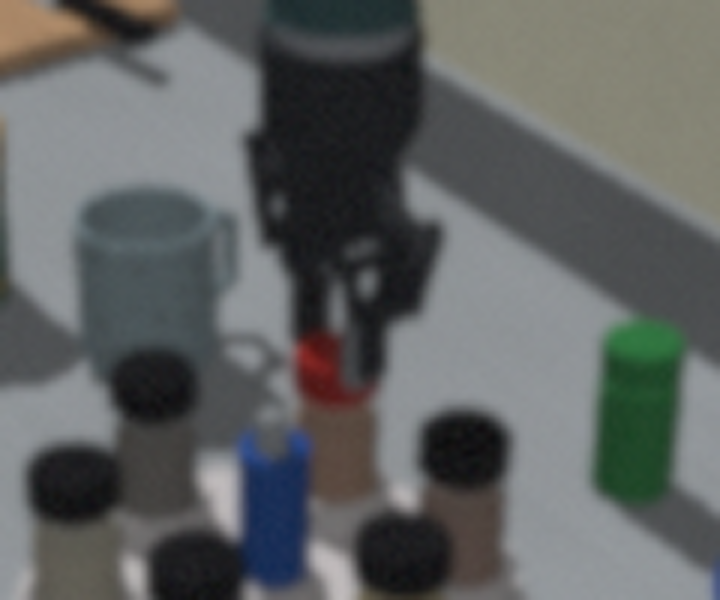

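Gripped: the red lid is between the fingers at crop (335,370), width 0.041. Now I'll work out arc points about the axis.

```bash
cat >> h.py <<'E'
C=np.array([.5785,.0363]); r=.0904
def arc(a,b,n=5,z=.0855):
    s=bot.get_state(); R0=R.from_quat(s["eef_rot"]); print("t",round(s["t"],2),"pos",np.round(s["position"],4),"F",np.round(s["wrist_force"],1),"ang",np.degrees(np.arctan2(s["position"][1]-C[1],s["position"][0]-C[0])).round(1),"turn",(R0.inv()*R.from_matrix(DOWN)).as_rotvec().round(4))
    for th in np.radians(np.linspace(a,b,n+1)[1:]):
        p=np.r_[C+r*np.array([np.cos(th),np.sin(th)]),z]; print(R0.inv().apply(p-s["position"]).round(4).tolist())
E
python3 -c "
from h import *
arc(37,55)"
```

```text
t 10.68 pos [0.6506 0.0901 0.0852] F [0.1 0.1 0.3] ang 36.7 turn [-0.0008 -0.0028 -0.0002]
[0.0035, 0.005, -0.0003]
[0.0073, 0.0092, -0.0003]
[0.0114, 0.0131, -0.0003]
[0.0157, 0.0168, -0.0003]
[0.0203, 0.0202, -0.0003]
```

Request:
step_arm(deltas=[[0,-0.002,0,0.002,0.003,0,0.5],[0,-0.002,0,0.0055,0.0075,0,0.6],[0,-0.002,0,0.0095,0.0115,0,0.7],[0,-0.002,0,0.015,0.0162,0,0.8],[0,-0.002,0,0.0203,0.0202,0,1]])

```text
t: 11.1
position: [0.6296, 0.1107, 0.0853]
eef_rot: [-0.0, 1.0, -0.001, -0.001]
wrist_force: [0.0, -2.9, 0.8]
gripper_width: 0.0406
```

```bash
python3 -c "
from h import *
arc(54,78)
s=grab('side','s11')
a=cv2.resize(s['img'][130:250,260:400],None,fx=5,fy=5,interpolation=cv2.INTER_CUBIC)
cv2.imwrite('pics/g11s.png',a[:,:,::-1])"
```

```text
t 11.1 pos [0.6296 0.1107 0.0853] F [ 0.  -2.9  0.8] ang 55.5 turn [-0.0012 -0.001   0.0001]
[0.0043, 0.0029, -0.0002]
[0.0109, 0.0066, -0.0002]
[0.0178, 0.0096, -0.0002]
[0.025, 0.0121, -0.0002]
[0.0323, 0.014, -0.0002]
```

View pics/g11s.png

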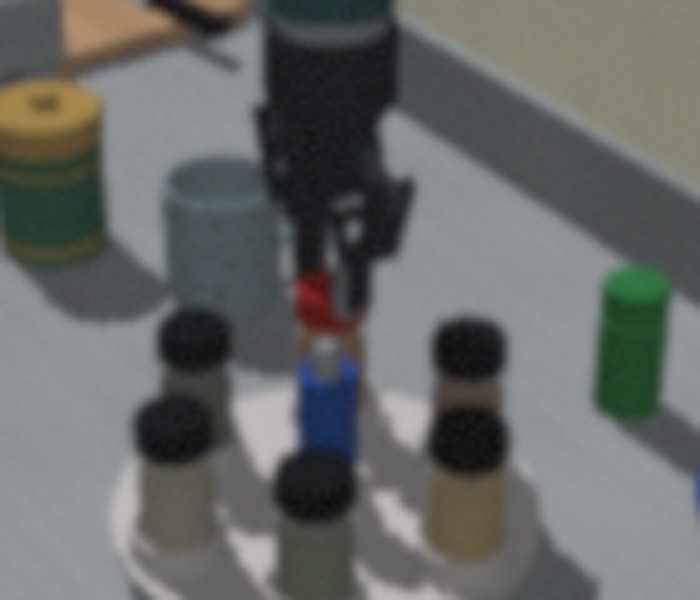

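The turntable follows: the red jar is now behind the sleeve at crop (330,300). Continuing.

Request:
step_arm(deltas=[[0,0,0,0.0055,0.0033,0,1],[0,0,0,0.0115,0.0068,0,1],[0,0,0,0.0178,0.0096,0,1],[0,0,0,0.025,0.0121,0,1],[0,0,0,0.0323,0.014,0,1]])

```text
t: 11.57
position: [0.5952, 0.126, 0.0854]
eef_rot: [-0.001, 1.0, -0.0, -0.001]
wrist_force: [1.0, -2.9, -0.3]
gripper_width: 0.0404
```

```bash
python3 -c "
from h import *
arc(78,104)"
```

```text
t 11.57 pos [0.5952 0.126  0.0854] F [ 1.  -2.9 -0.3] ang 79.5 turn [-0.0002 -0.0025  0.0012]
[0.006, 0.0001, -0.0]
[0.0142, 0.0007, -0.0]
[0.0224, 0.0006, -0.0]
[0.0305, -0.0003, 0.0]
[0.0386, -0.0019, 0.0]
```

Request:
step_arm(deltas=[[0,-0.002,0.001,0.007,-0.0004,0,1],[0,-0.002,0.001,0.0145,0,0,1],[0,-0.002,0.001,0.0224,-0.0002,0,1],[0,-0.002,0.001,0.0305,-0.0011,0,1],[0,-0.002,0.001,0.0386,-0.0027,0,1]])

```text
t: 11.98
position: [0.5562, 0.1235, 0.0858]
eef_rot: [-0.0, 1.0, 0.0, 0.0]
wrist_force: [1.4, -0.8, 0.3]
gripper_width: 0.0405
```

```bash
python3 -c "
import h
from h import *
h.r=.0897
arc(104,130)"
```

```text
t 11.98 pos [0.5562 0.1235 0.0858] F [ 1.4 -0.8  0.3] ang 104.3 turn [0.0006 0.0005 0.0003]
[0.0072, -0.0024, 0.0003]
[0.0148, -0.0055, 0.0003]
[0.0221, -0.0092, 0.0003]
[0.0289, -0.0135, 0.0003]
[0.0354, -0.0184, 0.0003]
```

Request:
step_arm(deltas=[[0,0,0,0.0072,-0.0024,0,1],[0,0,0,0.0148,-0.0055,0,1],[0,0,0,0.0221,-0.0092,0,1],[0,0,0,0.0289,-0.0135,0,1],[0,0,0,0.0354,-0.0184,0,1]])

```text
t: 12.4
position: [0.5199, 0.1048, 0.0857]
eef_rot: [-0.0, 1.0, 0.001, 0.0]
wrist_force: [0.9, 1.3, -2.3]
gripper_width: 0.0403
```

```bash
python3 -c "
import h
from h import *
h.r=.0897
arc(130,156)"
```

```text
t 12.4 pos [0.5199 0.1048 0.0857] F [ 0.9  1.3 -2.3] ang 130.5 turn [0.0012 0.0002 0.0005]
[0.0051, -0.0053, 0.0002]
[0.0106, -0.0114, 0.0002]
[0.0155, -0.0179, 0.0002]
[0.0197, -0.0248, 0.0002]
[0.0234, -0.0321, 0.0001]
```

Request:
step_arm(deltas=[[0.001,0,0,0.0051,-0.0053,0,1],[0.001,0,0,0.0106,-0.0114,0,1],[0.001,0,0,0.0155,-0.0179,0,1],[0.001,0,0,0.0197,-0.0248,0,1],[0.001,0,0,0.0234,-0.0321,0,1]])

```text
t: 12.82
position: [0.496, 0.0721, 0.0856]
eef_rot: [-0.0, 1.0, 0.0, -0.0]
wrist_force: [0.4, 0.2, -0.9]
gripper_width: 0.0403
```

```bash
python3 -c "
import h
from h import *
h.r=.0897
arc(156,180)"
```

```text
t 12.82 pos [0.496  0.0721 0.0856] F [ 0.4  0.2 -0.9] ang 156.6 turn [ 0.0003 -0.0001  0.0004]
[0.0022, -0.0063, 0.0001]
[0.0044, -0.0134, 0.0001]
[0.0059, -0.0208, 0.0001]
[0.0069, -0.0282, 0.0001]
[0.0072, -0.0357, 0.0001]
```

Request:
step_arm(deltas=[[0,0,0,0.0024,-0.0075,0,1],[0,0,0,0.0048,-0.0155,0,1],[0,0,0,0.0063,-0.0235,0,1],[0,0,0,0.007,-0.031,0,1],[0,0,0,0.0072,-0.0358,0,1]])

```text
t: 13.23
position: [0.4886, 0.035, 0.0855]
eef_rot: [0.0, 1.0, -0.0, -0.0]
wrist_force: [-0.3, 0.7, -0.7]
gripper_width: 0.0402
```

Request:
step_arm(deltas=[[0,0,0,0,0,0,1],[0,0,0,0,0,0,1],[0,0,0,0,0,0,1],[0,0,0,0,0,0,1],[0,0,0,0,0,0,1]])

```text
t: 13.65
position: [0.4887, 0.0352, 0.0855]
eef_rot: [-0.0, 1.0, -0.0, -0.0]
wrist_force: [-0.3, -0.6, -0.7]
gripper_width: 0.0404
```

```bash
python3 -c "
import h
from h import *
move((.4888,.0363,.0855),DOWN)
s=grab('side','s12'); t=grab('top','t12')
a=cv2.resize(s['img'][130:250,220:400],None,fx=4.4,fy=4.4,interpolation=cv2.INTER_CUBIC)
cv2.imwrite('pics/g12s.png',a[:,:,::-1])
a=cv2.resize(t['img'][160:290,240:400],None,fx=4.4,fy=4.4,interpolation=cv2.INTER_CUBIC)
cv2.imwrite('pics/g12t.png',a[:,:,::-1])"
```

```text
t 13.65 pos [0.4887 0.0352 0.0855] F [-0.3 -0.6 -0.7] w 0.0404 
  turn [-0.0005 -0.0002  0.    ] shift [-0.0001  0.0011  0.    ]
```

View pics/g12s.png

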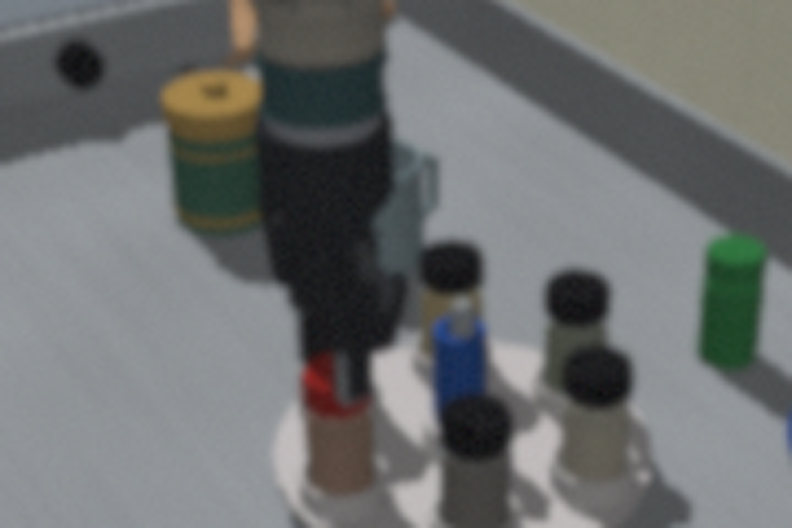

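View pics/g12t.png

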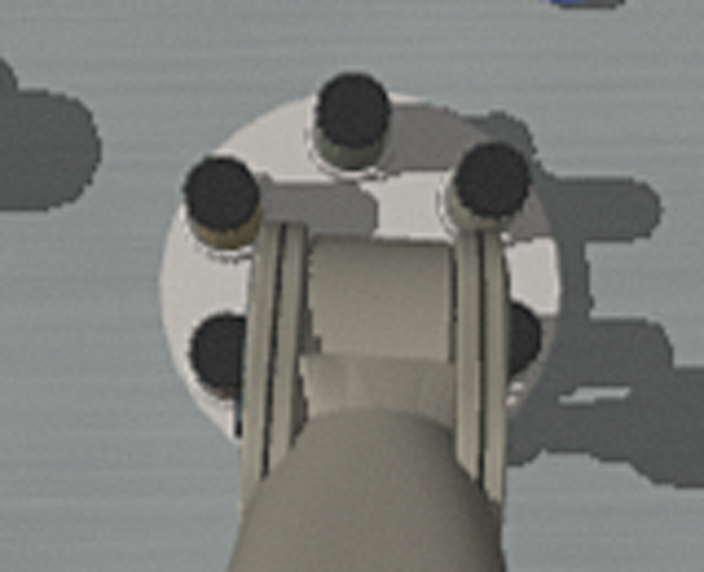

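The red jar is at the front, in its cup (side crop (340,400)), and the other five jars are in their cups. With the tool vertical, though, the wrist hangs over the post, where the upper tray has to come down. I'll open, lean the tool back toward the robot about the jaw axis, and re-grip.

Request:
step_arm(deltas=[[0,0,0,0,0,0,0.0],[0,0,0,0,0,0,-0.15],[0,0,0,0,0,0,-0.3],[0,0,0,0,0,0,-0.4],[0,0,0,0,0,0,-0.4]])

```text
t: 14.17
position: [0.4888, 0.0353, 0.0857]
eef_rot: [-0.0, 1.0, -0.0, 0.0]
wrist_force: [0.6, -0.2, 0.6]
gripper_width: 0.0601
```

Request:
step_arm(deltas=[[0,-0.07,0,-0.0015,0.0011,-0.0005,-0.4],[0,-0.14,0,-0.003,0.0011,-0.001,-0.4],[0,-0.21,0,-0.0045,0.0011,-0.0015,-0.4],[0,-0.28,0,-0.006,0.0011,-0.002,-0.4],[0,-0.3,0,-0.0065,0.0011,-0.002,-0.4]])

```text
t: 14.58
position: [0.4923, 0.0367, 0.0865]
eef_rot: [-0.0, 0.989, -0.0, 0.149]
wrist_force: [-0.9, 0.8, -0.9]
gripper_width: 0.0601
```

```bash
python3 -c "
from h import *
print(np.round(bot.get_state()['joint_pos'],2))
th=.56
T=(R.from_matrix(DOWN)*R.from_rotvec([0,-th,0])).as_matrix(); print(T[:,2])
move((.4999,.0363,.0891),T)
s=grab('side','s13')
a=cv2.resize(s['img'][130:250,220:400],None,fx=4.4,fy=4.4,interpolation=cv2.INTER_CUBIC)
cv2.imwrite('pics/g13s.png',a[:,:,::-1])"
```

```text
[-0.07 -0.06 -0.72  0.61  0.02 -0.07]
[ 0.5311862   0.         -0.84725511]
t 14.58 pos [0.4923 0.0367 0.0865] F [-0.9  0.8 -0.9] w 0.0601 
  turn [ 1.000e-04 -2.603e-01  3.000e-04] shift [-0.008  -0.0004 -0.0002]
```

View pics/g13s.png

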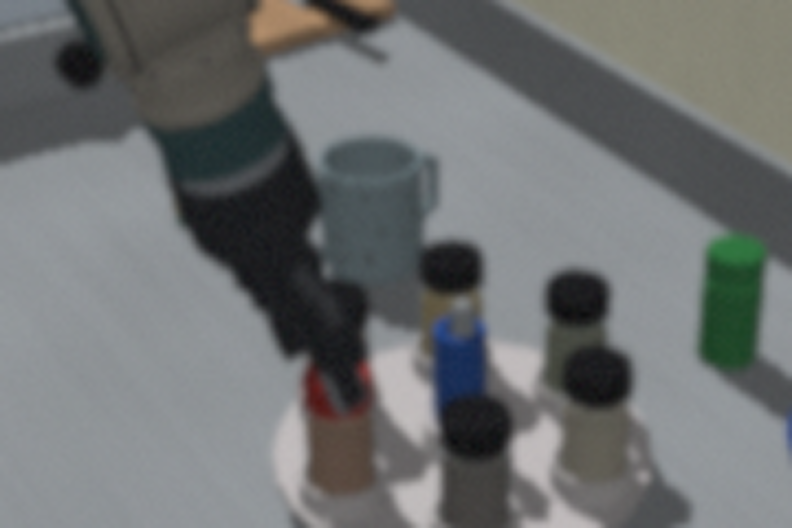

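Request:
step_arm(deltas=[[0,-0.05,0,-0.002,-0.0004,0,-0.4],[0,-0.1,0,-0.0035,-0.0004,0,-0.4],[0,-0.15,0,-0.005,-0.0004,0,-0.4],[0,-0.2,0,-0.007,-0.0004,0,-0.4],[0,-0.2,0,-0.007,-0.0004,0,-0.4]])

```text
t: 15.05
position: [0.4957, 0.0366, 0.0864]
eef_rot: [-0.0, 0.969, 0.0, 0.245]
wrist_force: [0.2, -0.6, -1.5]
gripper_width: 0.0598
```

```bash
python3 -c "
from h import *
print(np.round(bot.get_state()['joint_pos'],2))
th=.5
T=(R.from_matrix(DOWN)*R.from_rotvec([0,-th,0])).as_matrix(); print(T[:,2])
s=grab('side','s14');t=grab('top','t14')
move((.4990,.0363,.0887),T)
a=cv2.resize(s['img'][130:250,220:400],None,fx=4.4,fy=4.4,interpolation=cv2.INTER_CUBIC)
cv2.imwrite('pics/g14s.png',a[:,:,::-1])
a=cv2.resize(t['img'][160:290,240:400],None,fx=4.4,fy=4.4,interpolation=cv2.INTER_CUBIC)
cv2.imwrite('pics/g14t.png',a[:,:,::-1])"
```

```text
[-0.08 -0.15 -0.88  0.35  0.04 -0.07]
[ 0.47942554  0.         -0.87758256]
t 15.15 pos [0.4983 0.0363 0.0882] F [ 0.1 -0.5  0.4] w 0.0602 
  turn [ 0.0001 -0.0028  0.0002] shift [-0.0008 -0.     -0.0001]
```

View pics/g14s.png

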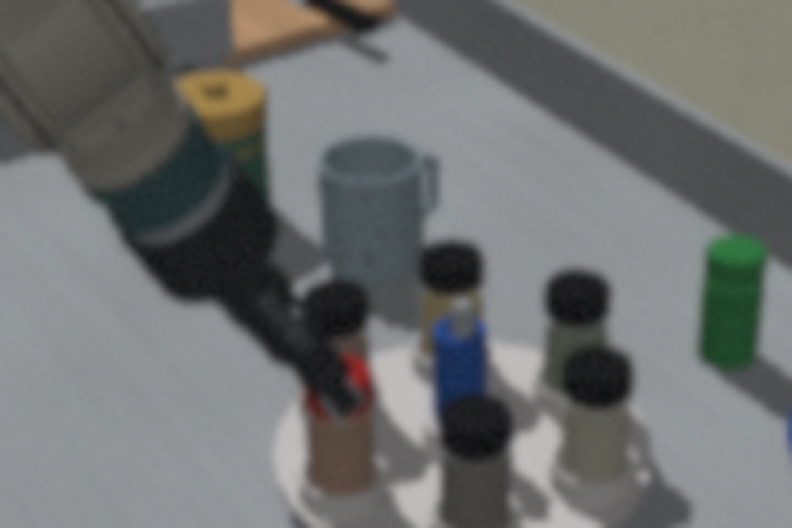

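View pics/g14t.png

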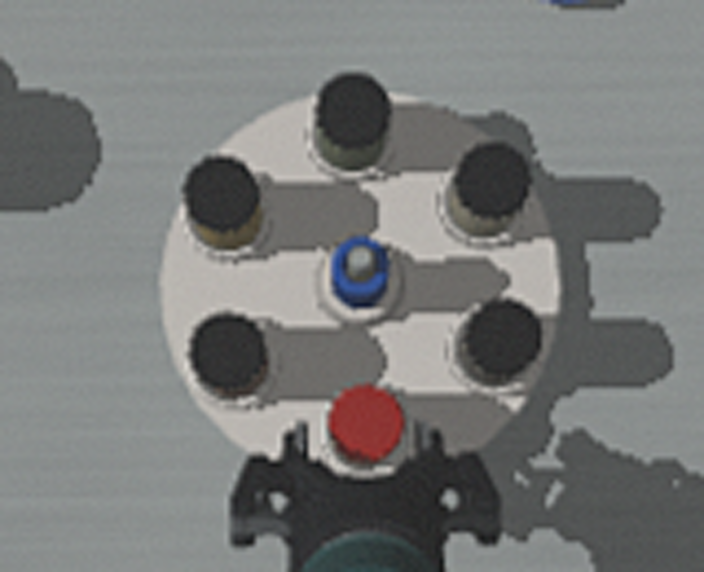

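Now the post is clear from above: sleeve and post at top crop (358,272), red lid at (367,423). Measuring the angle from all six lids.

```bash
cat >> h.py <<'E'
def circ(P):
    A=np.c_[2*P[:,0],2*P[:,1],np.ones(len(P))]; b=(P[:,:2]**2).sum(1)
    x=np.linalg.lstsq(A,b,rcond=None)[0]; return x[:2],np.sqrt(x[2]+x[0]**2+x[1]**2)
def lids(t):
    h=cv2.cvtColor(t["img"],cv2.COLOR_RGB2HSV)
    m=cv2.inRange(h,(0,120,80),(6,255,255)); L=[max(cv2.findContours(m,0,1)[0],key=cv2.contourArea)]
    k=cv2.inRange(h,(0,0,0),(180,90,62)); k[:170]=0;k[255:]=0;k[:,:270]=0;k[:,380:]=0
    L+=[c for c in cv2.findContours(k,0,1)[0] if 100<cv2.contourArea(c)<300]
    out=[circ(np.array([plane(t,u,v,.12) for u,v in c[:,0].astype(float)])) for c in L]
    for c,rr in out: print("lid",c.round(4),rr.round(4))
    P=np.array([c for c,_ in out]); cc=P.mean(0)
    print("mean",cc.round(4),"angles",np.degrees(np.arctan2(P[:,1]-cc[1],P[:,0]-cc[0])).round(1),"r",np.hypot(*(P-cc).T).round(4))
    m=cv2.inRange(h,(105,120,40),(130,255,255)); m[:200]=0;m[250:]=0
    c=max(cv2.findContours(m,0,1)[0],key=cv2.contourArea)[:,0].astype(float); print("sleeve top",[v.round(4) for v in circ(np.array([plane(t,u,v,.12) for u,v in c]))])
E
python3 -c "
from h import *
t=grab('top'); lids(t)"
```

```text
lid [0.4886 0.0346] 0.0188
lid [0.5277 0.1106] 0.0198
lid [ 0.5336 -0.0424] 0.0202
lid [0.6177 0.1146] 0.0198
lid [ 0.6239 -0.0393] 0.0202
lid [0.665  0.0396] 0.0201
mean [0.5761 0.0363] angles [-178.9  123.1 -118.4   62.   -57.7    2.1] r [0.0875 0.0887 0.0894 0.0887 0.0894 0.089 ]
sleeve top [array([0.5728, 0.0372]), np.float64(0.0162)]
```

The turntable is about 2° past the front and the red jar about 1°: the jar leans on one side of its cup play. I'll grip, and then nudge the turntable back using that play.

Request:
step_arm(deltas=[[0,0,0,0,0,0,-0.2],[0,0,0,0,0,0,-0.1],[0,0,0,0,0,0,0.0],[0,0,0,0,0,0,0.2],[0,0,0,0,0,0,1]], newtons=30)

```text
t: 15.62
position: [0.5007, 0.0361, 0.09]
eef_rot: [-0.0, 0.969, -0.0, 0.248]
wrist_force: [-0.2, -0.7, 3.7]
gripper_width: 0.0397
```

Request:
step_arm(deltas=[[0,0,0,0,0.001,0,1],[0,0,0,0,0.002,0,1],[0,0,0,0,0.003,0,1],[0,0,0,0,0.003,0,1],[0,0,0,0,0.003,0,1]])

```text
t: 16.03
position: [0.5008, 0.0392, 0.09]
eef_rot: [-0.0, 0.969, -0.0, 0.248]
wrist_force: [-0.7, -0.4, 1.6]
gripper_width: 0.04
```

```bash
python3 -c "
from h import *
t=grab('top'); lids(t); move((.499,.0363,.0887))"
```

```text
lid [0.4892 0.0391] 0.0183
lid [ 0.5306 -0.0407] 0.0201
lid [0.5307 0.1125] 0.0199
lid [0.6209 0.1131] 0.0197
lid [ 0.6207 -0.0409] 0.0201
lid [0.665  0.0357] 0.0202
mean [0.5762 0.0365] angles [ 178.3 -120.6  120.9   59.7  -60.1   -0.5] r [0.087  0.0896 0.0886 0.0887 0.0892 0.0888]
sleeve top [array([0.5728, 0.0371]), np.float64(0.015)]
t 16.08 pos [0.5008 0.0392 0.09  ] F [ 0.4 -0.5  2.3] w 0.0396 
  turn [0. 0. 0.] shift [ 0.0022 -0.0029  0.0003]
```

The turntable is now square (the other lids are within 1° of multiples of 60°). Bringing the jar back to the middle of its cup.

Request:
step_arm(deltas=[[0,0,0,0,-0.0008,0,1],[0,0,0,0,-0.0016,0,1],[0,0,0,0,-0.0025,0,1],[0,0,0,0,-0.0025,0,1],[0,0,0,0,-0.0025,0,1]])

```text
t: 16.5
position: [0.5007, 0.0367, 0.09]
eef_rot: [-0.0, 0.969, 0.0, 0.248]
wrist_force: [-0.1, 0.1, 1.3]
gripper_width: 0.0404
```

```bash
python3 -c "
from h import *
t=grab('top','t16'); s=grab('side','s16'); lids(t); move((.499,.0363,.0887))
a=cv2.resize(s['img'][130:250,220:400],None,fx=4.4,fy=4.4,interpolation=cv2.INTER_CUBIC)
cv2.imwrite('pics/g16s.png',a[:,:,::-1])
a=cv2.resize(t['img'][160:290,240:400],None,fx=4.4,fy=4.4,interpolation=cv2.INTER_CUBIC)
cv2.imwrite('pics/g16t.png',a[:,:,::-1])"
```

```text
lid [0.4892 0.0375] 0.0186
lid [0.529  0.1115] 0.0198
lid [ 0.533  -0.0419] 0.0201
lid [0.6187 0.1141] 0.0197
lid [ 0.623  -0.0399] 0.0201
lid [0.6649 0.0379] 0.0202
mean [0.5763 0.0365] angles [ 179.3  122.2 -118.9   61.4  -58.6    0.9] r [0.0871 0.0886 0.0896 0.0884 0.0895 0.0886]
sleeve top [array([0.5727, 0.0373]), np.float64(0.0163)]
t 16.6 pos [0.5007 0.0367 0.09  ] F [-0.9 -0.5  1.4] w 0.0401 
  turn [0. 0. 0.] shift [ 0.0022 -0.0004  0.0003]
```

View pics/g16s.png

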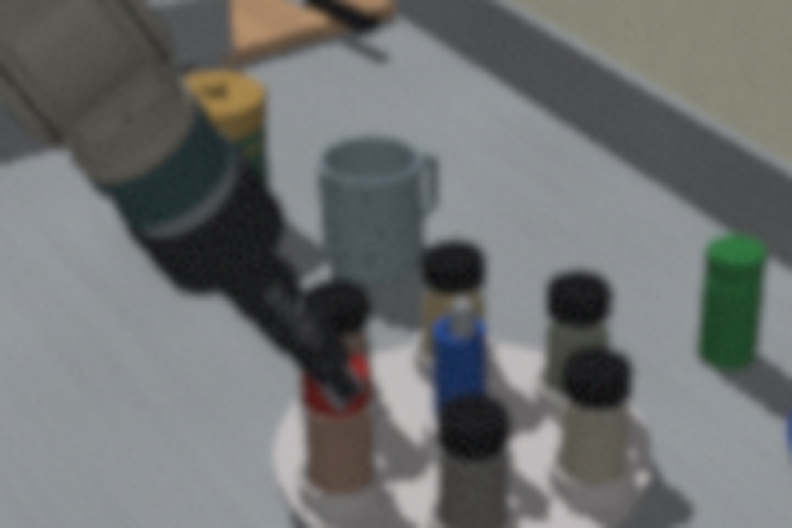

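View pics/g16t.png

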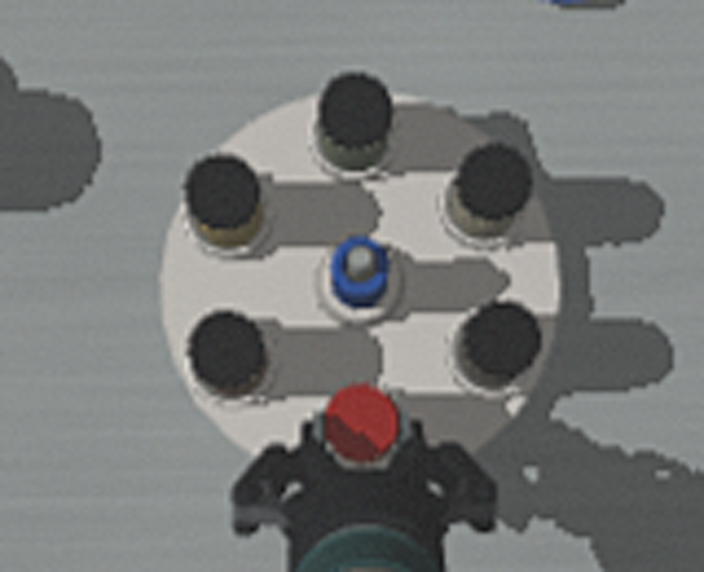

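View pics/t16.png

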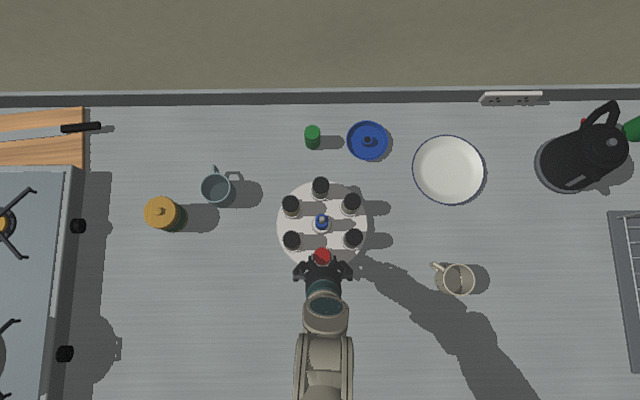

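The turntable followed the jar back by about 1.4°, because friction holds the jar in its cup. I'll split the difference with +1 mm, which leaves both within about 1°.

Request:
step_arm(deltas=[[0,0,0,0,0.0005,0,1],[0,0,0,0,0.001,0,1],[0,0,0,0,0.001,0,1],[0,0,0,0,0.001,0,1],[0,0,0,0,0.001,0,1]])

```text
t: 17.02
position: [0.5008, 0.0376, 0.09]
eef_rot: [-0.0, 0.969, -0.0, 0.248]
wrist_force: [0.3, 0.3, 2.6]
gripper_width: 0.0395
```

Request:
step_arm(deltas=[[0,0,0,0,0,0,1],[0,0,0,0,0,0,1],[0,0,0,0,0,0,1],[0,0,0,0,0,0,1],[0,0,0,0,0,0,1]])

```text
t: 17.43
position: [0.5008, 0.0376, 0.0901]
eef_rot: [-0.0, 0.969, -0.0, 0.248]
wrist_force: [-0.4, -0.0, 1.8]
gripper_width: 0.04
```

```bash
python3 -c "
from h import *
t=grab('top','t17'); lids(t); move((.499,.0363,.0887))
a=cv2.imread('pics/top0.png').astype(int);b=t['img'][:,:,::-1].astype(int)
for n,(u,v,w,h) in dict(mugb=(195,160,50,50),caddy=(140,192,50,45),tray=(342,118,50,48),plate=(408,130,82,80),mug=(428,255,52,45),green=(300,120,25,32)).items(): print(n,abs(a-b)[v:v+h,u:u+w].mean().round(2))"
```

```text
lid [0.4896 0.0375] 0.0182
lid [0.5298 0.112 ] 0.0199
lid [ 0.5321 -0.0415] 0.0202
lid [0.6192 0.1141] 0.0195
lid [ 0.6223 -0.0404] 0.0201
lid [0.6647 0.0374] 0.0202
mean [0.5763 0.0365] angles [ 179.3  121.6 -119.5   61.1  -59.1    0.6] r [0.0867 0.0886 0.0897 0.0886 0.0896 0.0884]
sleeve top [array([0.5729, 0.0374]), np.float64(0.0162)]
t 17.48 pos [0.5008 0.0376 0.0901] F [-0.2 -1.   1.3] w 0.0402 
  turn [0. 0. 0.] shift [ 0.0022 -0.0013  0.0003]
mugb 4.88
caddy 5.3
tray 4.96
plate 7.12
mug 8.77
green 4.97
```

```bash
python3 -c "
from h import *
print(bot.close_job())"
```

```text
the job is handed in; nothing more can be done
None
```

The job is handed in at about 17.5 s of the 69 s. The sleeve is seated on the hub, and the gripper is closed on the red-lidded jar at the front.

- **Sleeve:** I lowered it over the post under grip and felt it seat on the hub: it stopped at 80 mm TCP height and the force rose to 6 N. Then I let go. It stands upright with the post sticking out of its top.
- **Carousel:** I held the red lid and led the turntable about 143° anticlockwise to the front. With the tool vertical, the wrist hung over the post. So I let go, leaned the gripper about 29° back towards the robot to leave room for the upper tray, and gripped the lid again.
- **Last checks:**
  - The red jar is within about 1° of straight front.
  - The other five lids show the turntable about +0.7° off.
  - The gripper is closed at 40 mm on the 42 mm lid.
  - The wrist force is under 3 N.
  - All six jars are in their cups.
- **Small disagreements:**
  - The jar sits about 1–2 mm off-centre in its cup, so the jar and the turntable couldn't both be made exactly 0. I split the difference.
  - Lid positions in the top view read about 2 mm nearer the robot than the post and hub, which I put down to the lid sides being in view.
- **Rest of the counter:** Nothing else looks moved in the last full top picture. The before/after picture differences were small, largest around the cream mug (8.8 grey levels), which looked unmoved. I had no no-change baseline for that comparison.

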